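# Weigh the tea tin and put up its price card

## Task

Weigh the tea tin: hang it by the ring of its lid on the hook of the hanging scale, letting it down gently so that the scale never runs to its stop, and let go. Once the pointer has come to rest, take the price card of the colour of the band it points to (cream band for a light tin, red band for a heavy one) out of the leaning rack and stand it upright, fully down in the slot of the wooden card block. Leave the tin hanging, the other card in its rack and everything else where it stands.

Things in the scene. Friction and masses are not known exactly. Their poses are not given: they have to be found in the camera images.
- tea_tin: Dark green round tea tin, body 54 mm in diameter and 56 mm tall, brass lid (57 mm) up to 74 mm, 12 mm neck and an upright brass ring of 5 mm wire on top. Stands upright, 0.2 to 0.48 kg. Origin: centre of its underside, z up. The ring lies in its y-z plane and is threaded along the tin's x, from either side. Grip the green body 30 to 50 mm above the underside
- tin_ring (a point): Highest point of the inside of the ring, on the tin's axis, 120 mm above its underside: the point that rests on the hook. The ring's opening is round, 34 mm across (86 to 120 mm above the tin's underside)
- scale: Hanging counter scale, fixed: steel foot plate 170 x 150 x 12 mm, column 115 mm behind the hook, beam 0.45 m up with a white housing under it. Origin: on the worktop straight below the hook. Its front, with the hook's open side, faces its own -x. No room for an upright gripper above the hook: come from the front with the tool tilted 30 to 45 degrees
- scale_face (a point): Middle of the front of the scale's white housing (40 mm along the scale's x, 64 mm along its y, 0.325 to 0.437 m above the worktop, centred above the hook). It shows a cream band above a red band; a black pointer sinks over them with the hook and passes from cream to red when the hook has sunk 37 mm
- hook_seat (a point): Bottom of the hook's bowl (upper side of the 6 mm wire), where the ring rests; it moves with the hook, 0.2365 m above the worktop when unloaded. The hook is a J in the scale's x-z plane: its free tip stands 18 mm in front (scale's -x) and 16 mm above this point, the wire's underside 6 mm below it; the back curve is 16 mm behind it and the shank rises above it from 40 mm up
- scale_hook (a joint): How far the sprung hook has sunk, m: 0 unloaded, stop at 0.075. It sinks 11 mm per newton (90 N/m) and bobs for about a second when let go; the tin takes it 22 to 53 mm down. Above 0.037 the pointer is in the red band (heavy), below in the cream band (light); within 2 mm of that line either card is right
- cream_card: Stiff cream price card with brown print, 60 mm wide, 90 mm tall, 4 mm thick, 30 g. Origin: middle of its lower edge; z up along the card, y along its width, x square to its face. At first it stands in one of the rack's two slots, its top leaning about 30 degrees towards the rack's front (rack's -x), its lower 22 mm in the slot
- cream_card_top (a point): Middle of the upper edge of the cream card
- red_card: Stiff dark red price card with golden print, of the same size and frame as the cream card; it stands in the other slot of the rack
- red_card_top (a point): Middle of the upper edge of the red card
- card_rack: Leaning wooden card rack, fixed, 204 mm wide along its y, about 66 mm deep and 54 mm high, with two card slots side by side, 94 mm apart between centres, each 6 x 68 mm; the slots lean 25 degrees with their mouths towards the rack's own -x (its front, which faces about -x of the world). Origin: on the worktop under its middle
- card_block: Wooden card block, fixed, 46 x 100 x 34 mm (x, y, z). One slot along its y in its top: 6 mm wide and 68 mm long with a 5 mm chamfer all round the mouth, 20 mm deep. Origin: centre of its underside
- block_slot (a point): Middle of the slot's floor, 14 mm above the worktop (the mouth is 34 mm above it); a card that is fully down has its lower edge here, its width along the block's y
- steel_cup: Small polished steel cup, 38 mm in diameter, 80 mm tall, bystander; origin at its underside
- tea_infuser: Ball tea infuser on its foot, 46 mm in diameter, 79 mm tall, bystander; origin at its underside
- egg_cup: Small polished cup, 43 mm in diameter, 40 mm tall, bystander; origin at its underside
- ribbon_spool: Spool of red gift ribbon lying flat, 78 x 116 x 26 mm, bystander; origin at its underside
- shell_box: Shell-shaped metal pill box, 63 x 60 x 27 mm, bystander; origin at its underside
- bird_pourer: Polished pear-shaped pourer with a curved neck, 36 x 38 x 75 mm, bystander; origin at its underside
Things that resemble listed ones, but are neither listed nor needed, are in the scene too. Of the things like the red_card, leave any that is blue; of the rest the smaller one is meant. What is shaped like the card_block but purple is not meant.

How it is judged (in metres and radians):
On the way:
1. the tin hangs by its ring on the hook, let go, with the hook and the tin at rest (contact force between tea_tin and scale_hook above 1 N and value of joint scale_hook above 0.012 m and distance between tin_ring and hook_seat below 0.012 m and contact force between the arm and tea_tin below 0.05 N and velocity of joint scale_hook between -0.01 and 0.01 m/s and linear speed of tea_tin below 0.03 m/s), for 0.5 s.
At the end, for the whole second after the job is handed in: tin hangs at rest by its ring on the hook (within 12 mm, 0.2 rad); the card the pointer calls for (red if sunk over 37 mm, else cream; either within 2 mm of it) rests let go in the block slot, foot within 6 mm of its floor centre, upright to 0.14 rad; other card within 12 mm of its place (contact force between tea_tin and scale_hook above 1 N and distance between tin_ring and hook_seat below 0.012 m and angle between tea_tin's own z axis and vertical below 0.2 rad and linear speed of tea_tin below 0.05 m/s and ((value of joint scale_hook below 0.039 m and distance between cream_card and block_slot below 0.006 m and angle between cream_card's own z axis and vertical below 0.14 rad and angle between the y axis of cream_card and the y axis of card_block, either way round below 0.12 rad and linear speed of cream_card below 0.02 m/s and distance of red_card from where it was at the start of the episode below 0.012 m) or (value of joint scale_hook above 0.035 m and distance between red_card and block_slot below 0.006 m and angle between red_card's own z axis and vertical below 0.14 rad and angle between the y axis of red_card and the y axis of card_block, either way round below 0.12 rad and linear speed of red_card below 0.02 m/s and distance of cream_card from where it was at the start of the episode below 0.012 m))); the robot touches nothing.
It fails at once if the scale runs to its stop (hook pulled or dropped more than 70 mm down) (value of joint scale_hook above 0.07 m).
It fails at once if a bystander is pushed more than 20 mm (distance of any of steel_cup, tea_infuser, egg_cup, ribbon_spool, shell_box, bird_pourer from where it was at the start of the episode above 0.02 m).
It also fails if it takes over 72 s, if anything falls off the work surface, if the arm or the gripper's body presses on something with over 40 N, if the wrist force passes 120 N, or if a joint passes its speed limit or range.

## Robot

A 6-joint arm with a two-finger parallel gripper is mounted at the origin on a cart in front of the work surface, level with it; the furniture and walls round the work are solid. World frame = base frame: x ahead of the robot, y to its left, z up, the work surface at z = 0. Lengths are in mm, angles in rad, forces in N, time in s.
With the tool pointing down it reaches from about 350 to 875 mm from the base axis. Payload 4.2 kg.
Tool frame: the origin (TCP) lies between the finger pads; the fingertips stand 25 mm ahead of it and the grasp point (between the pads) lies 6 mm ahead of it; z points along the fingers, y is the line along which they close (so a half turn about z gives the same grasp; the last joint's range is limited). The gripper opens to 85 mm and grips with 20 to 120 N. Pads are 22 mm wide; open, the fingers measure 114 mm over their backs; the gripper's body (76 mm by 85 mm) begins 54 mm behind the grasp point. The pads swing forward as they close: fully open they stand 13 mm farther back than shut.
Start: joints at [-1.024, 0.385, 0.008, 0, -1.194, -0.259], TCP at [177.418, -599.268, 256.312] pointing down, gripper open.
Joint ranges: [-3.14, 3.14], [-1.21, 2.06], [-1.07, 1.41], [-3.16, 2.05], [-2.99, -0.16], [-3.1, 3.1]. Speed limits (rad/s): [2.79, 2.79, 3.14, 3.14, 3.14, 3.14].

## Interface

Orientations are given as a unit quaternion [x, y, z, w].
In Python, from bench import arm gives the robot as it stands.
- The arm moves only by the shell command python3 -m pendant 'ROWS'. ROWS is JSON, a list of rows, each a list of 7 numbers: the shift along the tool's x, y, z in m, then the turn, a rotation vector about the tool's x, y, z in degrees, then the finger opening in m, from 0 to 0.0854. In form: [[x, y, z, wx, wy, wz, fingers], ...]. A call has 1 to 12 rows; each row shifts and turns the commanded pose from where the row before left it, along the tool's axes as they then stand; what a row does not reach is not made up. A row lasts 1/10 s, in which the tool goes at most 50 mm and 8.59 degrees, less where a joint would pass 70% of its speed; a pose out of reach is approached as far as the arm can. A call is refused whole if a number of a shift passes 0.05 or a number of a turn 8.59, either way. A call with a gripper value outside its range is refused whole. The fingers move at their own pace and stop on an object; the grip force is fixed at half the most. Time passes only in rows, so rows that do not move let the fingers close. It gives the time, the measured TCP pose, the force, the opening and the grip force at its end, in the units of the state.
- arm.read_state(): the state, without advancing time (a new reading comes with each control period).
- arm.get_image(name): name is "scene" or "side" or "wrist"; returns a dict with "image" (420x560x3 uint8, red, green, blue), "fx", "fy", "cx", "cy" (pixels), "xyz" and "rotation" of the camera in the world. Camera axes: x right, y down, z forward; pixel columns grow to the right and rows downward; lengths in mm; the calibration is good to about 2 mm. A picture is of the moment at which its call begins. There is no depth.
- arm.job_done(): hands the job in; it is judged then, once.
The state is a dict: "clock": time; "joints": joint angles; "joint_vel": joint speeds; "joint_efforts": joint torques, N m; "position": TCP position; "ee_rot": TCP orientation; "contact_force": force on the tool from outside, world axes, zero at the start; "wrist_torque": the same for the moment, N m; "gripper_width": finger opening in mm; "grasp_force": force on a finger pad.
Only numpy, scipy, OpenCV 4.12 (cv2) and the standard library are available. Lean on these libraries where they do the work, as an engineer would, in place of code of your own. Each camera call takes 0.05 s, during which the arm holds its last target. There are 200 camera calls.

## Working session

There is one attempt and no reset: what is moved stays moved. The work goes in short steps, Python scripts to look and compute and a shell command to move; the robot and the scene stay as the last step left them, time stands still between calls to the robot, and variables do not carry over. Pictures are saved under pics/ and viewed, at most 10 in all, crops included, and the job is handed in when it is done.

```bash
mkdir -p pics; ls; cat > h.py <<'E'
import numpy as np,cv2
from bench import arm
from scipy.spatial.transform import Rotation as R
def get(n):
    d=arm.get_image(n); return d
def pose(d):
    r=np.array(d["rotation"],float)
    M=r if r.shape==(3,3) else R.from_quat(r).as_matrix()
    return np.array(d["xyz"],float),M
def ray(d,u,v):
    c,M=pose(d); k=M@np.array([(u-d["cx"])/d["fx"],(v-d["cy"])/d["fy"],1]); return c,k/np.linalg.norm(k)
def plane(d,u,v,z):
    c,k=ray(d,u,v); return c+k*(z-c[2])/k[2]
def tri(d1,p1,d2,p2):
    c1,k1=ray(d1,*p1);c2,k2=ray(d2,*p2)
    s=np.linalg.lstsq(np.c_[k1,-k2],c2-c1,rcond=None)[0]
    a=c1+s[0]*k1;b=c2+s[1]*k2
    return (a+b)/2,np.linalg.norm(a-b)
def proj(d,p):
    c,M=pose(d);q=M.T@(np.array(p)-c);return np.array([d["fx"]*q[0]/q[2]+d["cx"],d["fy"]*q[1]/q[2]+d["cy"]])
def save(d,f): cv2.imwrite(f,d["image"][:,:,::-1])
E
python3 - <<'E'
from h import *
import pickle
D={n:get(n) for n in("scene","side","wrist")}
pickle.dump(D,open("D0.pkl","wb"))
for n,d in D.items():
    save(d,f"pics/{n}0.png"); print(n,np.round(d["xyz"],1),np.round(np.array(d["rotation"]),3).tolist(),d["fx"],d["cx"],d["cy"])
print(arm.read_state())
E
```

```text
pics
scene [ -20.   688.2 1217.9] [-0.303, 0.877, -0.354, 0.115] 417.7036430445 286.0973104925874 200.54680334386944
side [  422.3 -1574.2  1337.3] [0.891, -0.035, 0.018, -0.453] 505.2544457122444 277.6528149186878 205.6827305526859
wrist [ 106.  -619.1  372.7] [0.592, 0.792, 0.119, 0.087] 294.70139270987505 281.10968083356727 207.50956813698093
{'clock': 0.15, 'joints': array([-1.02440782e+00,  3.85382559e-01,  6.92150566e-03, -3.05636774e-04,
       -1.19401928e+00, -2.58626634e-01]), 'joint_vel': array([-0.00050959, -0.00026072,  0.00385915,  0.00193532,  0.00051324,
       -0.00031342]), 'joint_efforts': array([-5.64156599e-04, -3.92677474e+01,  1.88582289e+01,  4.18858185e+00,
       -3.38846403e-03, -5.03002610e-06]), 'position': array([ 177.28375161, -598.90674702,  255.47100098]), 'ee_rot': array([-1.43329205e-01,  9.89674699e-01,  8.30355497e-04, -1.99135450e-04]), 'contact_force': array([ 3.29732644e-01, -4.12898521e-01,  2.82559141e-04]), 'wrist_torque': array([-0.0204273 ,  0.01897155,  0.03787385]), 'grasp_force': 0.0, 'gripper_width': 85.67436966966594}
```

View pics/scene0.png

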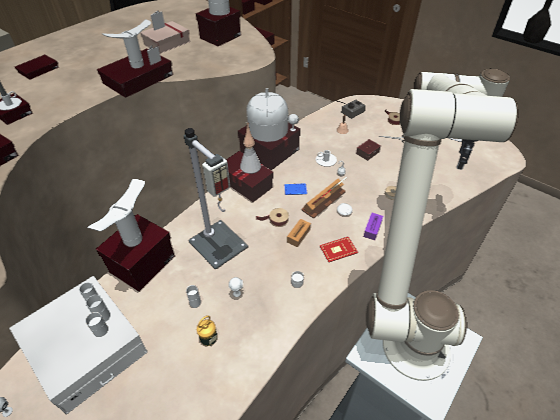

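View pics/side0.png

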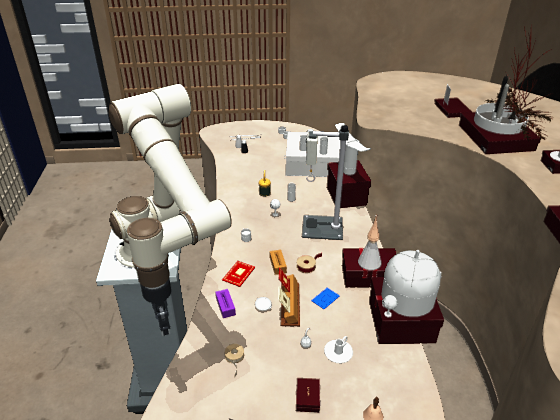

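Scene: the tin is at (207,332), the scale foot at (217,243), its hook at about (221,205), the wooden block at (299,232), the rack at (325,197), and the steel cup and infuser at (193,296) and (236,288). Lookalikes for the red card are a large red card lying flat at (338,249) and a blue one at (295,188). The small red card in the rack is the one meant. The purple block at (373,226) is not the card block. I'll check these choices in a close crop.

```bash
python3 - <<'E'
import pickle,cv2,numpy as np
D=pickle.load(open("D0.pkl","rb"))
a=D["scene"]["image"][150:360,175:385,::-1]; b=D["side"]["image"][165:335,205:375,::-1]
o=np.hstack([cv2.resize(a,(400,400),interpolation=cv2.INTER_CUBIC),cv2.resize(b,(400,400),interpolation=cv2.INTER_CUBIC)])
cv2.imwrite("pics/crop1.png",o)
E
```

```text
(no output)
```

View pics/crop1.png

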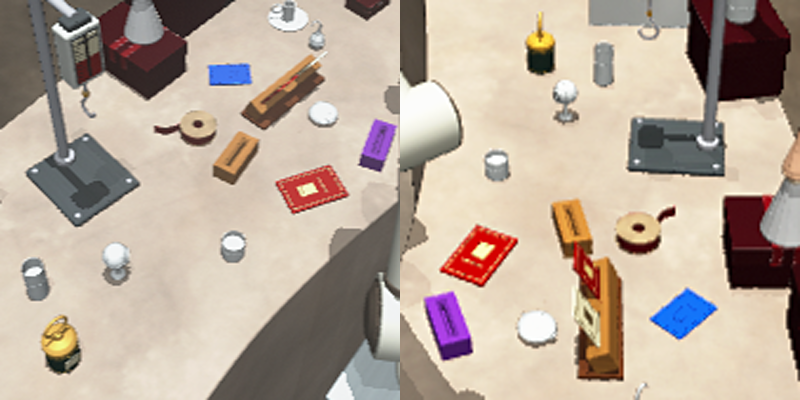

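The crop shows the red card in the rack's +y slot and the cream card in its -y slot. The tin has an upright ring. Next I measure coarse positions.

```bash
python3 - <<'E'
from h import *
import pickle
D=pickle.load(open("D0.pkl","rb")); S,T=D["scene"],D["side"]
def mask(d,lo,hi,box):
    h=cv2.cvtColor(d["image"],cv2.COLOR_RGB2HSV);m=cv2.inRange(h,lo,hi);k=np.zeros_like(m);x0,y0,x1,y1=box;k[y0:y1,x0:x1]=255;return m&k
def blob(m):
    cs=cv2.findContours(m,0,2)[0];c=max(cs,key=cv2.contourArea);M=cv2.moments(c);return c,np.array([M['m10']/M['m00'],M['m01']/M['m00']])
def ctr(m): p=np.argwhere(m)[:,::-1];return p.mean(0),len(p),p.min(0),p.max(0)
# tin
ty=mask(S,(18,120,80),(35,255,255),(190,310,222,350));tt=mask(T,(18,120,80),(35,255,255),(250,165,280,200))
tg=mask(T,(35,40,10),(90,255,110),(250,165,280,205))
for m in(ty,tt,tg):print(ctr(m))
print("tin lid tri",tri(S,ctr(ty)[0],T,ctr(tt)[0]))
# plate corners
for n,d,b in(("S",S,(180,215,255,275)),("T",T,(295,205,352,245))):
    m=mask(d,(0,0,30),(179,90,125),b);c,g=blob(m);q=cv2.boxPoints(cv2.minAreaRect(c)) 
    ap=cv2.approxPolyDP(c,5,True)[:,0];print(n,"plate",cv2.contourArea(c));
    for p in ap:print(p,plane(d,*p,12).round())
# block and rack
for n,d,b in(("S",S,(284,216,315,248)),("T",T,(265,245,290,275))):
    m=mask(d,(8,120,60),(18,255,255),b);c,g=blob(m);ap=cv2.approxPolyDP(c,2,True)[:,0]
    print(n,"block",g,plane(d,*g,25).round())
    for p in ap:print(p,plane(d,*p,34).round(),plane(d,*p,0).round()[:2])
for n,d,b in(("S",S,(300,170,348,220)),("T",T,(275,265,302,330))):
    m=mask(d,(8,120,60),(18,255,255),b);c,g=blob(m);ap=cv2.approxPolyDP(c,2,True)[:,0]
    print(n,"rack",g)
    for p in ap:print(p,plane(d,*p,54).round(),plane(d,*p,0).round()[:2])
for n,d,b in(("S",S,(300,170,348,220)),("T",T,(275,265,302,330))):
    for nm,lo,hi in(("red",(0,150,90),(6,255,255)),("cream",(20,20,150),(35,140,255))):
        try:
            c,g=blob(mask(d,lo,hi,b));print(n,nm,g,cv2.contourArea(c),cv2.approxPolyDP(c,1.5,True)[:,0].tolist())
        except Exception as e:print(n,nm,e)
E
```

```text
(array([205.55719557, 327.96678967]), 271, array([197, 316]), array([214, 345]))
(array([264.30107527, 181.62365591]), 93, array([259, 170]), array([270, 195]))
(array([264.62666667, 190.88      ]), 75, array([260, 187]), array([269, 195]))
tin lid tri (array([514.13444148, 366.51295725,  60.12863803]), np.float64(0.9811999220581108))
S plate 1482.0
[203 215] [878.  29.  12.]
[206 232] [808.  82.  12.]
[212 227] [808.  51.  12.]
[214 233] [782.  67.  12.]
[203 230] [824.  82.  12.]
[189 242] [823. 153.  12.]
[217 268] [664. 172.  12.]
[247 245] [649.  33.  12.]
[223 222] [793.   7.  12.]
[210 225] [821.  48.  12.]
T plate 895.5
[340 205] [844. 225.  12.]
[333 217] [799. 140.  12.]
[304 215] [675. 163.  12.]
[302 237] [649.  15.  12.]
[342 239] [811. -10.  12.]
S block [298.71948608 229.96930764] [ 538. -131.   25.]
[301 219] [ 559. -173.   34.] [ 575. -198.]
[287 236] [550. -76.  34.] [566. -97.]
[297 241] [508. -80.  34.] [ 523. -102.]
[309 225] [ 518. -168.   34.] [ 533. -192.]
T block [277.61512027 260.62611684] [ 537. -134.   25.]
[270 251] [511. -87.  34.] [513. -48.]
[275 273] 
[... 1266 characters left out ...]
  54.] [ 543. -262.]
[290 298] [ 562. -360.   54.] [ 568. -308.]
[290 312] [ 556. -423.   54.] [ 561. -374.]
[281 304] [ 529. -385.   54.] [ 533. -335.]
[281 325] [ 521. -476.   54.] [ 525. -430.]
[299 325] [ 580. -481.   54.] [ 586. -435.]
[298 283] [ 598. -289.   54.] [ 605. -235.]
S red [324.  194.5] 1.0 [[327, 192], [323, 195]]
S cream float division by zero
T red [283.97412481 279.67123288] 109.5 [[279, 268], [279, 279], [288, 291], [289, 279], [286, 278]]
T cream [282.65825447 298.94426919] 158.5 [[275, 287], [275, 293], [278, 294], [275, 296], [279, 298], [275, 299], [275, 304], [280, 306], [275, 301], [279, 300], [289, 311], [289, 299], [279, 286], [277, 287], [279, 289], [277, 293]]
```

```bash
python3 - <<'E'
from h import *
import pickle
W=pickle.load(open("D0.pkl","rb"))["wrist"];s=arm.read_state()
Rt=R.from_quat(s["ee_rot"]).as_matrix();c,M=pose(W)
print("cam pos in tool",Rt.T@(c-s["position"]),"cam axes in tool\n",(Rt.T@M).round(3))
E
python3 -m pendant '[[0,0,0,0,0,8.2,0.085],[0,0,0,0,0,8.2,0.085],[-0.035,0.046,-0.01,0,0,0,0.085],[-0.035,0.046,-0.01,0,0,0,0.085],[-0.035,0.046,-0.01,0,0,0,0.085],[-0.035,0.046,-0.01,0,0,0,0.085],[-0.035,0.046,-0.01,0,0,0,0.085],[-0.035,0.046,0,0,0,0,0.085],[0,0,0,0,0,0,0.085],[0,0,0,0,0,0,0.085]]'
```

```text
cam pos in tool [  74.06975064    1.04352711 -117.22269619] cam axes in tool
 [[-0.001 -0.957 -0.291]
 [ 1.    -0.001  0.   ]
 [-0.001 -0.291  0.957]]
clock: 1.15
position: [357.1, -362.1, 298.9]
ee_rot: [-0.002, 1.0, 0.0, -0.0]
contact_force: [0.0, 0.2, -0.5]
gripper_width: 85.0
grasp_force: 0.0
```

```bash
python3 -m pendant '[[-0.02,0.045,0,0,0,0,0.085],[-0.02,0.045,0,0,0,0,0.085],[0,0.03,0,0,0,0,0.085],[0,0,0,0,0,0,0.085]]'; python3 - <<'E'
from h import *
import pickle
W=get("wrist");pickle.dump(W,open("W1.pkl","wb"));cv2.imwrite("pics/w1.png",cv2.resize(W["image"][:,:,::-1],(784,588),interpolation=cv2.INTER_CUBIC));print(W["xyz"])
E
```

```text
clock: 1.55
position: [395.7, -241.9, 298.8]
ee_rot: [-0.002, 1.0, 0.0, -0.0]
contact_force: [0.3, 0.4, 0.0]
gripper_width: 85.1
grasp_force: 0.0
[ 321.38996757 -241.13486422  416.20313238]
```

View pics/w1.png

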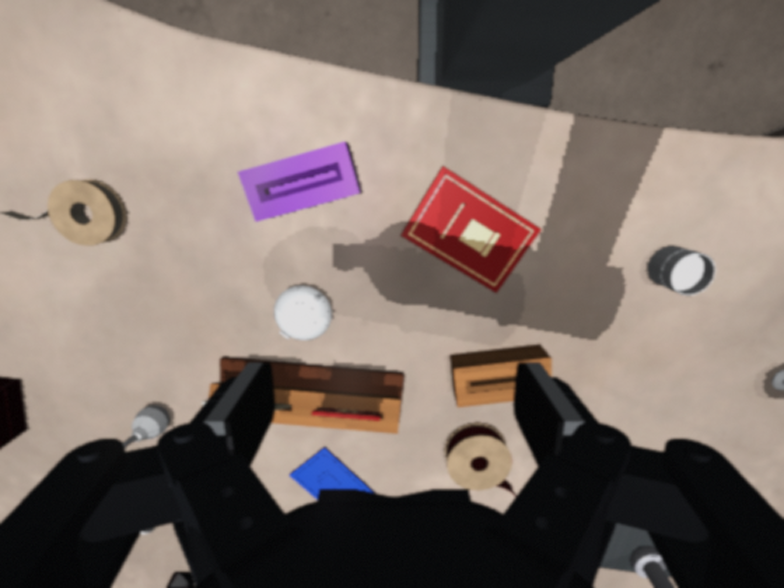

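The wrist view shows the block at about (500,385) and the rack from (215,360) to (400,430). The red card sits edge-on in the right slot at (347,414), and the cream card is at (285,408), partly hidden by a finger. Now to the tin.

```bash
python3 -m pendant '[[0,0.05,0,0,0,0,0.085],[0,0.05,0,0,0,0,0.085],[0,0.05,0,0,0,0,0.085],[0,0.05,0,0,0,0,0.085],[0,0.05,0,0,0,0,0.085],[0,0.05,0,0,0,0,0.085],[0,0.05,0,0,0,0,0.085],[0,0.05,0,0,0,0,0.085],[0,0.05,0,0,0,0,0.085],[0,0.05,0,0,0,0,0.085],[0,0.05,0,0,0,0,0.085],[0,0.05,0,0,0,0,0.085]]';python3 -m pendant '[[0,0,0,0,0,0,0.085],[0,0,0,0,0,0,0.085]]'; python3 - <<'E'
from h import *
import pickle
W=get("wrist");pickle.dump(W,open("W2.pkl","wb"));a=W["image"][100:400,130:430,::-1];cv2.imwrite("pics/w2.png",cv2.resize(a,(600,600),interpolation=cv2.INTER_CUBIC));print(W["xyz"])
E
```

```text
clock: 2.8
position: [396.8, 357.7, 298.6]
ee_rot: [0.001, 1.0, -0.0, 0.0]
contact_force: [-0.2, -0.1, 0.2]
gripper_width: 84.7
grasp_force: 0.0
clock: 3.0
position: [396.5, 356.7, 297.7]
ee_rot: [-0.0, 1.0, -0.001, -0.001]
contact_force: [0.9, -0.2, -0.3]
gripper_width: 84.7
grasp_force: 0.0
[322.29111239 357.9706326  415.13292026]
```

View pics/w2.png

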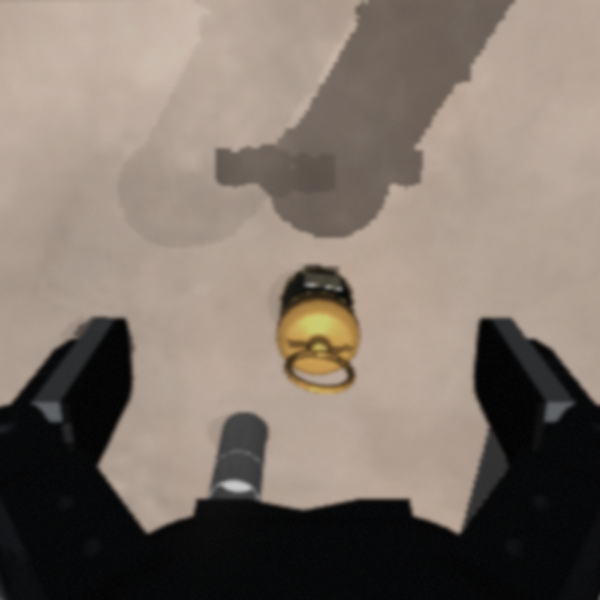

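The tin is centred below. The lid is at crop (319,335). The ring runs from crop (286,366) to (354,375), so its plane is nearly world y-z with a slight yaw. I'll now work out the numbers for the tin, the ring yaw and the hook.

```bash
python3 - <<'E'
from h import *
import pickle
W=pickle.load(open("W2.pkl","rb"));D=pickle.load(open("D0.pkl","rb"));S,T=D["scene"],D["side"]
h=cv2.cvtColor(W["image"],cv2.COLOR_RGB2HSV);m=cv2.inRange(h,(14,90,60),(38,255,255));m[:,:255]=0;m[:,320:]=0;m[:220]=0;m[310:]=0
p=np.argwhere(m)[:,::-1]
print("bbox",p.min(0),p.max(0))
lo=p[p[:,1]>=276]
for v in range(276,p[:,1].max()+1):
    q=p[p[:,1]==v][:,0];print(v,q.min(),q.max(),end='; ')
r=p[p[:,1]>=278];l=r[r[:,0]<=r[:,0].min()+1].mean(0);q=r[r[:,0]>=r[:,0].max()-1].mean(0)
A,B=plane(W,*l,103),plane(W,*q,103);print("\nring ends",l,q,A.round(1),B.round(1),np.linalg.norm(A-B),"y-yaw from Y deg",np.degrees(np.arctan2(-(B-A)[0],(B-A)[1])),(A+B)/2)
bot=p[p[:,1]>=p[:,1].max()].mean(0);print("ring top z125",plane(W,*bot,125))
lid=p[(p[:,1]<272)];print("lid L/R",plane(W,lid[:,0].min(),lid[lid[:,0]==lid[:,0].min()][:,1].mean(),74),plane(W,lid[:,0].max(),lid[lid[:,0]==lid[:,0].max()][:,1].mean(),74))
# hook crops
a=S["image"][150:280,160:290,::-1];b=T["image"][125:245,280:400,::-1]
cv2.imwrite("pics/hook.png",np.hstack([cv2.resize(a,(400,400),interpolation=cv2.INTER_CUBIC),cv2.resize(b,(400,400),interpolation=cv2.INTER_CUBIC)]))
E
```

```text
bbox [268 235] [309 296]
276 270 307; 277 271 307; 278 271 306; 279 272 305; 280 273 304; 281 273 304; 282 273 304; 283 273 304; 284 273 305; 285 273 305; 286 273 306; 287 274 306; 288 274 306; 289 275 306; 290 275 306; 291 277 306; 292 278 305; 293 280 304; 294 282 303; 295 284 301; 296 288 298; 
ring ends [271.66666667 278.33333333] [305.38888889 286.55555556] [505.3 346.  103. ] [516.4 386.6 103. ] 42.01454870639667 y-yaw from Y deg -15.354517291561923 [510.83668919 366.29851879 103.        ]
ring top z125 [514.88839405 370.8111775  125.        ]
lid L/R [508.69471801 340.32680854  74.        ] [506.49399749 393.20427414  74.        ]
```

View pics/hook.png

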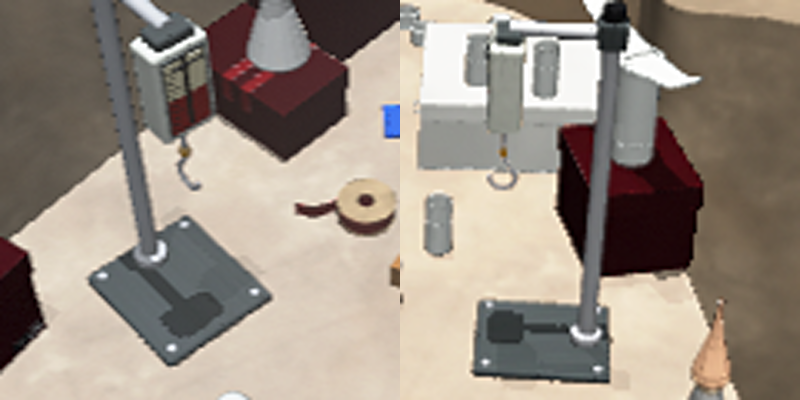

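The side crop shows the hook bowl bottom at (310.3,181.1) in full-image pixels. In the scene view it is at about (222.7,210.8). The foot bolts are clear in both views. Next I compute the hook position and the scale yaw.

```bash
python3 - <<'E'
from h import *
import pickle
W=pickle.load(open("W2.pkl","rb"));D=pickle.load(open("D0.pkl","rb"));S,T=D["scene"],D["side"]
A,B=plane(W,273,283.5,103),plane(W,306,288.5,103);d=B-A
print("ring",A,B,(A+B)/2,np.linalg.norm(d),np.degrees(np.arctan2(-d[0],d[1])))
bs=[plane(S,*p,13) for p in((193.5,240),(215.6,263.1),(243.2,244.9),(220.8,223.1))]
bt=[plane(T,280+(x-400)*.3,125+y*.3,13) for x,y in((486,307),(486,363),(600,370))]
for n,b in(("S",bs),("T",bt)): print(n,np.round(b,0).tolist())
b=bs;print("S centre",np.mean(b,0),"x yaw",[np.degrees(np.arctan2(v[1],v[0])) for v in(b[3]-b[2],b[0]-b[1])],[np.degrees(np.arctan2(-v[0],v[1])) for v in(b[0]-b[3],b[1]-b[2])])
b=bt;print("T centre",(b[0]+b[2])/2,np.degrees(np.arctan2(*(b[2]-b[1])[1::-1])))
hT=(280+101*.3,125+187*.3)
for hs in((191,187),(193,187),(196,189)):
    print("hook",tri(S,(160+hs[0]*.325,150+hs[1]*.325),T,hT))
print("T hook on z=230.5",plane(T,*hT,230.5))
# column base
print("col T",plane(T,280+185*.3,125+336*.3,20),"S",plane(S,160+150*.325,150+253*.325,20))
# housing bottom / top tri
print("housing bottom T",plane(T,280+103*.3,125+133*.3,325),"shank at 160:",tri(S,(160+184*.325,150+152*.325),T,(280+103*.3,125+152*.3)))
E
```

```text
ring [512.26452406 347.57543899 103.        ] [519.06820267 387.35667335 103.        ] [515.66636336 367.46605617 103.        ] 40.358848465854734 -9.705244389266534
S [[816.0, 137.0, 13.0], [681.0, 161.0, 13.0], [659.0, 42.0, 13.0], [795.0, 17.0, 13.0]]
T [[681.0, 147.0, 13.0], [667.0, 33.0, 13.0], [806.0, 9.0, 13.0]]
S centre [737.84216276  89.09122559  13.        ] x yaw [np.float64(-10.373465469930496), np.float64(-9.84389727358684)] [np.float64(-10.078574744667687), np.float64(-10.548302326254213)]
T centre [743.22621148  77.57301258  13.        ] -9.939910063753736
hook (array([683.70763567,  97.3953066 , 229.49091898]), np.float64(4.138797676668198))
hook (array([682.85053348,  96.20088509, 229.78472768]), np.float64(5.764047288769112))
hook (array([681.23211267,  95.6541479 , 229.01960471]), np.float64(9.47566365829987))
T hook on z=230.5 [685.46933782  97.79610947 230.5       ]
col T [796.58966229  68.15857002  20.        ] S [793.94667492  80.32192922  20.        ]
housing bottom T [679.99849457  67.04525864 325.        ] shank at 160: (array([685.22505245,  97.28395748, 279.67082129]), np.float64(1.438614336510822))
```

The scale yaw is about -10° and the tin yaw about -9.7°. The hook seat is at about (684,97,236.5), and column base minus 115 mm gives the same point. The tin axis is at (514.5,367.5). I move to the tilted pre-grasp pose.

```bash
python3 -m pendant '[[-0.0095,0.009,0.046,0,0,0,0.085],[-0.0095,0.009,0.046,0,0,0,0.085],[-0.0095,0.009,0.046,0,0,0,0.085],[0,0,0,0,0,5,0.085],[0,0,0,0,0,5,0.085],[0,0,0,0,-8.4,0,0.085],[0,0,0,0,-8.4,0,0.085],[0,0,0,0,-8.4,0,0.085],[0,0,0,0,-8.4,0,0.085],[0,0,0,0,-8.4,0,0.085],[0,0,0,0,0,0,0.085]]'; cat >> h.py <<'E'
def to(G):
    """tool-frame shift to bring the grasp point to G (mm)"""
    s=arm.read_state();M=R.from_quat(s["ee_rot"]).as_matrix();g=s["position"]+6*M[:,2]
    print("G now",g.round(1),"axes x,y,z",M.T.round(3).tolist(),"shift tool",(M.T@(np.array(G)-g)).round(1),"joints",s["joints"].round(2),"F",np.round(s["contact_force"],2),"t",s["clock"])
E
python3 - <<'E'
from h import *
to([514.5,367.5,38])
E
```

```text
clock: 4.15
position: [518.4, 359.4, 254.8]
ee_rot: [0.02, 0.971, -0.021, 0.238]
contact_force: [-0.2, -0.6, -0.9]
gripper_width: 85.2
grasp_force: 0.0
G now [521.2 359.1 249.5] axes x,y,z [[-0.886, 0.03, -0.462], [0.05, 0.998, -0.031], [0.46, -0.05, -0.886]] shift tool [103.9  14.5 184. ] joints [ 0.99  0.26 -0.47  0.68 -0.72 -3.1 ] F [-0.25 -0.65 -0.86] t 4.15
```

Joint 6 hit its limit, so I'll flip the tool half a turn, which gives the same grasp. I first work out the turn back to vertical.

```bash
cat >> h.py <<'E'
def orient(yaw,tilt,flip):
    """tool R: approach azimuth yaw, tilt from vertical (deg); flip=True -> tool x up/forward"""
    a,t=np.radians([yaw,tilt]);z=np.array([np.cos(a)*np.sin(t),np.sin(a)*np.sin(t),-np.cos(t)])
    y=np.array([-np.sin(a),np.cos(a),0])*(-1 if flip else 1);return np.c_[np.cross(y,z),y,z]
def turn(Rt):
    M=R.from_quat(arm.read_state()["ee_rot"]).as_matrix();v=np.degrees(R.from_matrix(M.T@Rt).as_rotvec());print("turn",v.round(2))
E
python3 - <<'E'
from h import *
turn(orient(0,0,False));to([430,380,230])
E
```

```text
turn [-2.41 27.49 -2.36]
G now [521.2 359.1 249.5] axes x,y,z [[-0.886, 0.03, -0.462], [0.05, 0.998, -0.031], [0.46, -0.05, -0.886]] shift tool [ 90.4  16.9 -25.7] joints [ 0.99  0.26 -0.47  0.68 -0.72 -3.1 ] F [-0.25 -0.65 -0.86] t 4.15
```

```bash
python3 -m pendant '[[0,0,0,-0.6,6.87,-0.6,0.085],[0,0,0,-0.6,6.87,-0.6,0.085],[0,0,0,-0.6,6.87,-0.6,0.085],[0,0,0,-0.6,6.87,-0.6,0.085],[0.03,0.007,0.006,0,0,-8.5,0.085],[0.03,0.003,0.006,0,0,-8.5,0.085],[0.03,-0.001,0.006,0,0,-8.5,0.085],[0,0,0,0,0,-8.5,0.085],[0,0,0,0,0,-8.5,0.085],[0,0,0,0,0,-8.5,0.085],[0,0,0,0,0,-8.5,0.085],[0,0,0,0,0,-8.5,0.085]]'
python3 -m pendant '[[0,0,0,0,0,-8.5,0.085],[0,0,0,0,0,-8.5,0.085],[0,0,0,0,0,-8.5,0.085],[0,0,0,0,0,-8.5,0.085],[0,0,0,0,0,-8.5,0.085],[0,0,0,0,0,-8.5,0.085],[0,0,0,0,0,-8.5,0.085],[0,0,0,0,0,-8.5,0.085],[0,0,0,0,0,-8.5,0.085],[0,0,0,0,0,-8.5,0.085],[0,0,0,0,0,-8.5,0.085],[0,0,0,0,0,-8.5,0.085]]'; python3 - <<'E'
from h import *
turn(orient(-10,0,True));turn(orient(-10,45,True));to([421,384,136])
E
```

```text
clock: 5.35
position: [428.0, 355.3, 232.6]
ee_rot: [-0.561, 0.828, -0.003, -0.001]
contact_force: [-0.1, 0.0, -0.4]
gripper_width: 85.0
grasp_force: 0.0
clock: 6.55
position: [428.0, 355.3, 232.6]
ee_rot: [0.996, -0.084, 0.001, 0.003]
contact_force: [0.1, 0.5, -0.2]
gripper_width: 85.3
grasp_force: 0.0
turn [ 0.3  -0.12  0.31]
turn [ 0.16 44.88  0.41]
G now [428.  355.3 226.6] axes x,y,z [[0.986, -0.168, 0.002], [-0.168, -0.986, 0.005], [0.001, -0.005, -1.0]] shift tool [-12.  -27.6  90.4] joints [ 0.99  0.29 -0.2   0.   -1.09  0.41] F [ 0.12  0.48 -0.2 ] t 6.55
```

```bash
python3 -m pendant '[[-0.006,-0.014,0.02,0,0,0,0.085],[-0.006,-0.014,0.02,0,0,0,0.085],[0,0,0,0,7.5,0,0.085],[0,0,0,0,7.5,0,0.085],[0,0,0,0,7.5,0,0.085],[0,0,0,0,7.5,0,0.085],[0,0,0,0,7.5,0,0.085],[0,0,0,0,7.5,0,0.085],[0,0,0,0,0,0,0.085]]'; python3 - <<'E'
from h import *
turn(orient(-10,45,True));to([514.5,367.5,38])
E
```

```text
clock: 7.45
position: [424.3, 380.8, 192.3]
ee_rot: [0.933, -0.081, 0.347, 0.04]
contact_force: [0.9, -0.5, -1.2]
gripper_width: 84.9
grasp_force: 0.0
turn [1.04 4.07 0.51]
G now [428.2 380.  187.7] axes x,y,z [[0.745, -0.123, 0.655], [-0.179, -0.984, 0.019], [0.642, -0.132, -0.755]] shift tool [-32.2  -6.  170.2] joints [ 1.14  0.28 -0.82  1.25 -0.74 -0.82] F [ 0.91 -0.53 -1.19] t 7.45
```

```bash
python3 -m pendant '[[-0.01,-0.002,0.035,0.3,1.3,0.2,0.085],[-0.01,-0.002,0.035,0.3,1.3,0.2,0.085],[-0.01,-0.002,0.035,0.3,1.3,0.2,0.085],[0,0,0,0,0,0,0.085]]'; python3 - <<'E'
from h import *
turn(orient(-10,45,True));to([514.5,367.5,38])
E
```

```text
clock: 7.85
position: [475.6, 376.6, 92.1]
ee_rot: [0.921, -0.085, 0.377, 0.036]
contact_force: [0.8, -0.8, -0.3]
gripper_width: 84.9
grasp_force: 0.0
turn [ 0.48  0.44 -0.36]
G now [479.7 375.8  87.8] axes x,y,z [[0.701, -0.13, 0.702], [-0.184, -0.983, 0.002], [0.689, -0.13, -0.713]] shift tool [-9.5  1.7 60.6] joints [ 0.87  0.47 -0.87  1.85 -0.69 -1.26] F [ 0.85 -0.81 -0.25] t 7.85
```

```bash
python3 -m pendant '[[-0.004,0.001,0.025,0,0,0,0.085],[-0.003,0.001,0.02,0,0,0,0.085],[-0.0025,0,0.0156,0,0,0,0.085],[0,0,0,0,0,0,0.085]]'; python3 - <<'E'
from h import *
turn(orient(-10,45,True));to([514.5,367.5,38])
W=get("wrist");S=get("scene")
cv2.imwrite("pics/w3.png",np.hstack([cv2.resize(W["image"][:,:,::-1],(460,345)),cv2.resize(S["image"][250:380,150:280,::-1],(340,345))[:,:340]]))
E
```

```text
clock: 8.25
position: [510.3, 372.9, 48.4]
ee_rot: [0.921, -0.086, 0.379, 0.034]
contact_force: [0.7, 0.4, 0.5]
gripper_width: 84.9
grasp_force: 0.0
turn [ 0.32  0.21 -0.57]
G now [514.4 372.2  44.2] axes x,y,z [[0.697, -0.133, 0.704], [-0.184, -0.983, -0.003], [0.693, -0.128, -0.71]] shift tool [-3.7  4.6  5. ] joints [ 0.76  0.57 -0.84  2.05 -0.7  -1.37] F [0.72 0.41 0.5 ] t 8.25
```

View pics/w3.png

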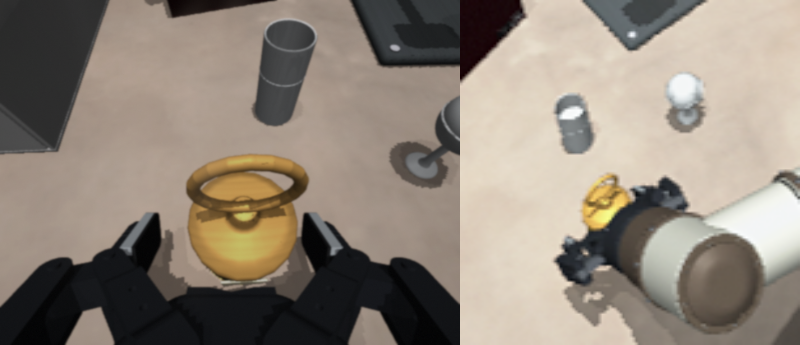

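The tin sits between the fingers, about 5 mm off centre. I shift sideways and close.

```bash
python3 -m pendant '[[-0.001,0.005,0.002,0,0,0,0.085],[0,0,0,0,0,0,0.085],[0,0,0,0,0,0,0.05],[0,0,0,0,0,0,0.045],[0,0,0,0,0,0,0.045],[0,0,0,0,0,0,0.045],[0,0,0,0,0,0,0.045],[0,0,0,0,0,0,0.045]]'; python3 - <<'E'
from h import *
turn(orient(-10,45,True));to([514.5,367.5,100])
E
```

```text
clock: 9.15
position: [507.4, 369.7, 47.9]
ee_rot: [0.921, -0.085, 0.379, 0.035]
contact_force: [-4.3, -3.9, 5.2]
gripper_width: 52.8
grasp_force: 60.8
turn [ 0.42  0.2  -0.39]
G now [511.5 368.9  43.6] axes x,y,z [[0.698, -0.13, 0.705], [-0.184, -0.983, 0.0], [0.693, -0.13, -0.71]] shift tool [ 42.    0.9 -37.8] joints [ 0.76  0.57 -0.85  2.05 -0.7  -1.37] F [-4.26 -3.9   5.25] t 9.15
```

```bash
python3 -m pendant '[[0.011,0,-0.011,0,0,0,0.045],[0.014,0,-0.014,0,0,0,0.045],[0.014,0,-0.014,0,0,0,0.045],[0.02,0,-0.02,0,0,0,0.045],[0.02,0,-0.02,0,0,0,0.045],[0,0,0,0,0,0,0.045],[0,0,0,0,0,0,0.045]]'; python3 - <<'E'
from h import *
import pickle
turn(orient(-10,45,True));to([514.5,367.5,100])
W=get("wrist");pickle.dump(W,open("W4.pkl","wb"));save(W,"pics/w4.png")
s=arm.read_state();print(s["wrist_torque"])
h=cv2.cvtColor(W["image"],cv2.COLOR_RGB2HSV);m=cv2.inRange(h,(14,90,60),(38,255,255));p=np.argwhere(m)[:,::-1]
print(p.min(0),p.max(0))
for v in range(p[:,1].min(),p[:,1].max(),4):
    q=p[p[:,1]==v][:,0];print(v,q.min(),q.max(),len(q),end='; ')
E
```

```text
clock: 9.85
position: [507.0, 370.4, 157.4]
ee_rot: [0.922, -0.084, 0.377, 0.035]
contact_force: [-1.1, 0.1, -5.4]
gripper_width: 53.2
grasp_force: 63.8
turn [ 0.34  0.46 -0.31]
G now [511.2 369.7 153.1] axes x,y,z [[0.701, -0.129, 0.701], [-0.182, -0.983, 0.0], [0.69, -0.128, -0.713]] shift tool [-34.7   1.5  40.4] joints [ 0.88  0.38 -0.81  1.66 -0.66 -1.02] F [-1.08  0.06 -5.37] t 9.85
[ 0.43511389  2.39223959 -0.00456409]
[205 174] [351 340]
174 271 306 36; 178 248 321 74; 182 237 331 95; 186 228 337 110; 190 222 343 122; 194 216 346 95; 198 212 348 64; 202 210 351 54; 206 208 351 87; 210 206 351 99; 214 206 350 110; 218 207 349 119; 222 207 346 129; 226 209 343 135; 230 212 339 128; 234 216 337 122; 238 222 340 119; 242 221 342 122; 246 219 343 125; 250 218 344 127; 254 217 345 129; 258 217 346 130; 262 216 347 132; 266 216 346 131; 270 215 346 132; 274 216 346 131; 278 216 347 132; 282 217 346 130; 286 217 345 129; 290 218 343 126; 294 220 341 122; 298 223 339 117; 302 225 337 113; 306 229 334 106; 310 231 330 100; 314 235 326 92; 318 240 322 83; 322 245 318 74; 326 250 314 62; 330 255 302 43; Traceback (most recent call last):
  File "<stdin>", line 9, in <module>
    return umr_minimum(a, axis, None, out, keepdims, initial, where)
ValueError: zero-size array to reduction operation minimum which has no identity
```

View pics/w4.png

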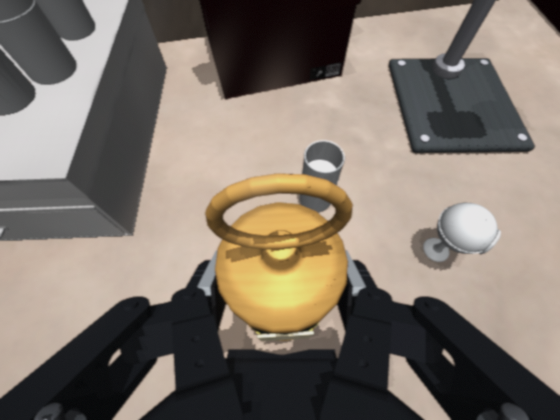

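The tin is held upright, with the ring clear above the gripper body from (206,212) to (351,206). I compute where the ring sits relative to the tool.

```bash
python3 - <<'E'
from h import *
import pickle
W=pickle.load(open("W4.pkl","rb"));dz=109.5
A,B=plane(W,206,212,103+dz),plane(W,351,206,103+dz);d=B-A
print(A,B,(A+B)/2,np.linalg.norm(d),np.degrees(np.arctan2(d[0],-d[1])))
print("top outer",plane(W,286,174,125+dz))
l,r=plane(W,215.5,270,74+dz),plane(W,347,270,74+dz);print("lid",(l+r)/2,np.linalg.norm(l-r))
c=(A+B)/2;c[2]=120+dz
s=arm.read_state();M=R.from_quat(s["ee_rot"]).as_matrix();print("A in tool",M.T@(c-s["position"]))
for z in(236.5+24,):
    t=np.array([684,97,z])-c;print("to seat",t)
E
```

```text
[521.98278094 392.10145004 212.5       ] [515.91142525 347.84359398 212.5       ] [518.94710309 369.97252201 212.5       ] 44.672353674622215 -7.811161336039549
top outer [516.6799743  368.51546647 234.5       ]
lid [508.02413454 371.23702603 183.5       ] 49.678638651812825
A in tool [ 59.42672153  -2.10083579 -43.83311686]
to seat [ 165.05289691 -272.97252201   31.        ]
```

```bash
python3 -m pendant '[[0.015,0.03,0.01,0,0,0,0.045],[0.017,0.033,0.011,0,0,0,0.045],[0.018,0.035,0.012,0,0,0,0.045],[0.018,0.035,0.012,0,0,0,0.045],[0.018,0.035,0.012,0,0,0,0.045],[0.018,0.035,0.012,0,0,0,0.045],[0.018,0.035,0.011,0,0,0,0.045],[0,0,0,0,0,0,0.045],[0,0,0,0,0,0,0.045],[0,0,0,0,0,0,0.045]]'; cat >>h.py <<'E'
ATOOL=np.array([58.6,-1.9,-44.5])
def ring(target,yaw=None):
    s=arm.read_state();M=R.from_quat(s["ee_rot"]).as_matrix();a=s["position"]+M@ATOOL
    print("A",a.round(1),"shift tool",(M.T@(np.array(target)-a)).round(1),"axes",M.T.round(3).tolist(),"F",np.round(s["contact_force"],2),"t",s["clock"],"j",s["joints"].round(2));return a
E
python3 - <<'E'
from h import *
import pickle
a=ring([684,97,258.5]);turn(orient(-10,45,True))
W,S,T=get("wrist"),get("scene"),get("side");pickle.dump((W,S,T),open("W5.pkl","wb"))
r=lambda i,w,h:cv2.resize(i[:,:,::-1],(w,h),interpolation=cv2.INTER_CUBIC)
T_=proj(T,[684,97,250]).astype(int);S_=proj(S,[684,97,250]).astype(int);print(T_,S_)
cv2.imwrite("pics/w5.png",np.hstack([r(W["image"],400,300),np.vstack([r(T["image"][T_[1]-37:T_[1]+37,T_[0]-60:T_[0]+40],400,300),r(S["image"][S_[1]-37:S_[1]+37,S_[0]-50:S_[0]+50],400,300)])[:600] if 0 else r(T["image"][T_[1]-37:T_[1]+38,T_[0]-60:T_[0]+40],400,300)]))
E
```

```text
clock: 10.9
position: [603.3, 128.8, 212.9]
ee_rot: [0.927, -0.093, 0.359, 0.053]
contact_force: [-0.3, 0.9, -5.1]
gripper_width: 52.8
grasp_force: 64.4
A [617.  130.2 285.2] shift tool [35.  17.4 69.1] axes [[0.726, -0.134, 0.675], [-0.211, -0.977, 0.032], [0.655, -0.166, -0.737]] F [-0.32  0.85 -5.08] t 10.9 j [ 0.23  0.22 -0.84  2.05 -0.36 -0.82]
turn [ 2.86  2.56 -0.3 ]
[310 177] [220 205]
```

View pics/w5.png

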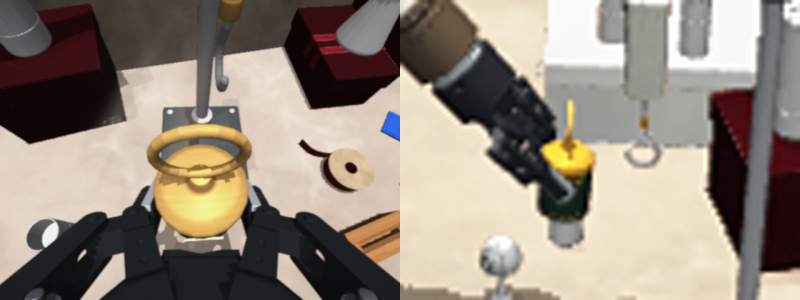

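```bash
python3 - <<'E'
from h import *
a=ring([634,106,260])
E
python3 -m pendant '[[0,0.01,0.012,1,0.8,0,0.045],[0,0.01,0.012,1,0.8,0,0.045],[0,0,0,0.8,0.8,0,0.045],[0,0,0,0,0,0,0.045]]'; python3 - <<'E'
from h import *
a=ring([634,106,260]);turn(orient(-10,45,True))
E
```

```text
A [617.3 131.1 286.5] shift tool [-2.5 20.2 34.6] axes [[0.724, -0.133, 0.677], [-0.21, -0.977, 0.032], [0.657, -0.165, -0.736]] F [-0.47  0.36 -4.36] t 11.05 j [ 0.23  0.22 -0.84  2.05 -0.36 -0.82]
clock: 11.45
position: [619.8, 121.5, 226.7]
ee_rot: [0.926, -0.092, 0.363, 0.048]
contact_force: [-0.4, 0.1, -5.2]
gripper_width: 52.8
grasp_force: 64.4
A [632.8 122.4 299.1] shift tool [-23.6  14.9  32. ] axes [[0.719, -0.135, 0.682], [-0.204, -0.979, 0.022], [0.664, -0.155, -0.731]] F [-0.41  0.13 -5.16] t 11.45 j [ 0.2   0.22 -0.81  2.05 -0.33 -0.79]
turn [ 2.16  2.04 -0.42]
```

```bash
python3 -m pendant '[[0,0,0,1,-3.5,0,0.045],[-0.01,0.005,0.01,0.5,-3.5,0,0.045],[-0.01,0.005,0.01,0.5,0,0,0.045],[0,0.005,0.01,0,0,0,0.045],[0,0,0,0,0,0,0.045]]'; python3 - <<'E'
from h import *
a=ring([634,106,260]);turn(orient(-10,37,True));
E
```

```text
clock: 11.95
position: [618.7, 105.1, 188.9]
ee_rot: [0.947, -0.089, 0.306, 0.027]
contact_force: [0.8, -0.5, -5.3]
gripper_width: 52.7
grasp_force: 64.6
A [640.1 102.8 259.3] shift tool [-4.9 -2.  -4.4] axes [[0.796, -0.151, 0.585], [-0.185, -0.983, -0.002], [0.576, -0.106, -0.811]] F [ 0.83 -0.46 -5.31] t 11.95 j [ 0.14  0.26 -0.8   2.01 -0.21 -0.72]
turn [ 0.26  1.16 -0.59]
```

```bash
python3 -m pendant '[[0.0085,-0.0005,0.0065,0,0,0,0.045],[0.0085,-0.0005,0.0065,0,0,0,0.045],[0,0,0,0,0,0,0.045]]'; python3 - <<'E'
from h import *
import pickle
a=ring([684,97,259]);turn(orient(-10,37,True))
T=get("side");S=get("scene");pickle.dump((T,S),open("W6.pkl","wb"))
T_=proj(T,[670,97,250]).astype(int);S_=proj(S,[670,97,250]).astype(int)
r=lambda i:cv2.resize(i[:,:,::-1],(400,400),interpolation=cv2.INTER_CUBIC)
cv2.imwrite("pics/w6.png",np.hstack([r(T["image"][T_[1]-25:T_[1]+25,T_[0]-25:T_[0]+25]),r(S["image"][S_[1]-25:S_[1]+25,S_[0]-25:S_[0]+25])]))
print(T_,S_)
E
```

```text
clock: 12.25
position: [642.0, 103.7, 190.5]
ee_rot: [0.947, -0.089, 0.308, 0.026]
contact_force: [-0.8, 0.6, -5.1]
gripper_width: 52.8
grasp_force: 64.6
A [663.1 101.3 261. ] shift tool [16.1  0.4 14.1] axes [[0.794, -0.152, 0.588], [-0.184, -0.983, -0.005], [0.579, -0.104, -0.809]] F [-0.78  0.56 -5.06] t 12.25 j [ 0.14  0.29 -0.76  1.97 -0.2  -0.68]
turn [ 0.14  0.95 -0.65]
[306 177] [224 207]
```

View pics/w6.png

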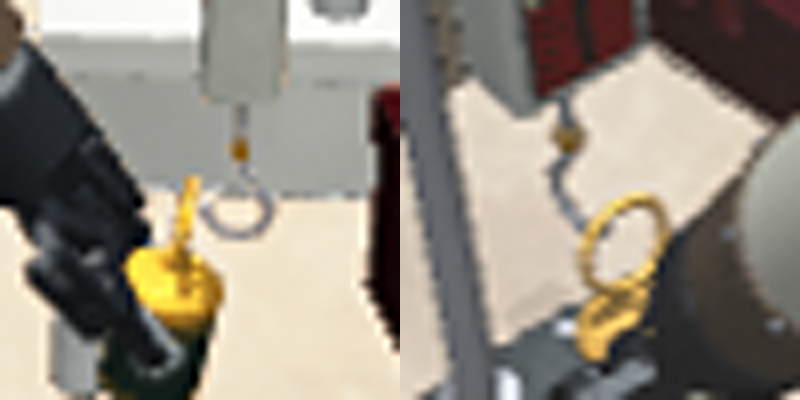

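The side view shows the ring just in front of the hook tip, with the ring top at (195,180) and the bowl bottom at (240,235), at 8x. I check the scene-view alignment numerically.

```bash
python3 - <<'E'
from h import *
import pickle
T,S=pickle.load(open("W6.pkl","rb"))
f=lambda p:((proj(S,p)-[199,182])*8+[400,0]).round(); g=lambda p:((proj(T,p)-[281,152])*8).round()
A=np.array([663.1,101.3,261]);u=np.array([.985,-.174,0])
for n,p in(("A",A),("ringbot",A-[0,0,34]-4*u),("seat",[684,97,236.5]),("tip",np.array([684,97,252.5])-18*u),("A+25",A+25*u),("bot+25",A+21*u-[0,0,34])):print(n,f(p),g(p))
E
```

```text
A [604. 203.] [191. 179.]
ringbot [618. 267.] [181. 236.]
seat [579. 214.] [232. 224.]
tip [602. 212.] [197. 195.]
A+25 [566. 168.] [242. 182.]
bot+25 [580. 232.] [231. 239.]
```

```bash
python3 -m pendant '[[0.005,-0.001,0.0043,0,0,0,0.045],[0.005,-0.001,0.004,0,0,0,0.045],[0.005,-0.001,0.004,0,0,0,0.045],[0.005,-0.0005,0.004,0,0,0,0.045],[0,0,0,0,0,0,0.045]]'; python3 - <<'E'
from h import *
import pickle
a=ring([689,100,235]);turn(orient(-10,44.5,True))
T=get("side");S=get("scene")
r=lambda i:cv2.resize(i[:,:,::-1],(400,400),interpolation=cv2.INTER_CUBIC)
cv2.imwrite("pics/w7.png",np.hstack([r(T["image"][152:202,281:331]),r(S["image"][182:232,199:249])]))
E
```

```text
clock: 12.85
position: [666.9, 102.1, 188.0]
ee_rot: [0.947, -0.088, 0.307, 0.027]
contact_force: [0.8, -0.7, -4.0]
gripper_width: 52.9
grasp_force: 64.6
A [688.1  99.7 258.4] shift tool [-13.1  -0.3  19.4] axes [[0.795, -0.151, 0.587], [-0.184, -0.983, -0.004], [0.577, -0.105, -0.81]] F [ 0.82 -0.72 -4.  ] t 12.85 j [ 0.15  0.32 -0.72  1.92 -0.2  -0.63]
turn [ 0.2   8.56 -0.61]
```

View pics/w7.png

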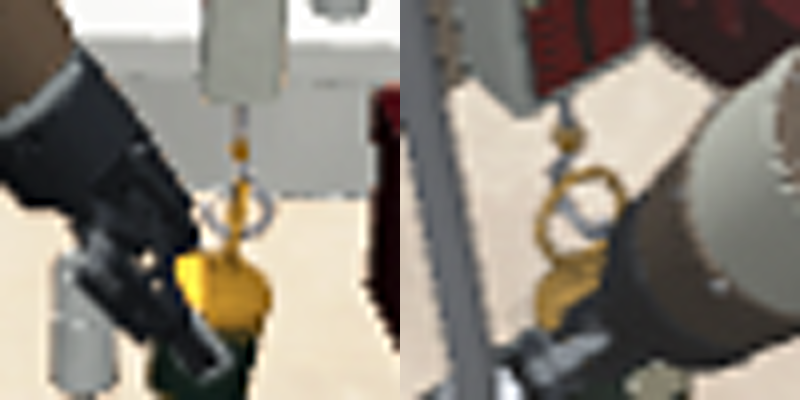

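The ring is threaded: the hook shows through it in both views, in line with the bowl. I've now viewed 11 pictures, one over the limit of 10, so from here on I work from numbers only. I lower gently while watching the force.

```bash
python3 -m pendant '[[-0.003,0,0.004,0,0,0,0.045],[-0.003,0,0.004,0,0,0,0.045],[-0.003,0,0.004,0,0,0,0.045],[-0.003,0,0.004,0,0,0,0.045],[-0.003,0,0.004,0,0,0,0.045],[-0.003,0,0.004,0,0,0,0.045],[-0.003,0,0.004,0,0,0,0.045],[-0.003,0,0.004,0,0,0,0.045],[0,0,0,0,0,0,0.045]]'; python3 - <<'E'
from h import *
ring([688,99.7,200])
E
```

```text
clock: 13.85
position: [668.3, 107.0, 157.3]
ee_rot: [0.949, -0.09, 0.299, 0.032]
contact_force: [-0.2, -1.4, -3.3]
gripper_width: 53.0
grasp_force: 64.9
A [690.8 105.  227.3] shift tool [-17.1   5.5  21.4] axes [[0.805, -0.153, 0.573], [-0.191, -0.982, 0.007], [0.562, -0.115, -0.819]] F [-0.17 -1.43 -3.34] t 13.85 j [ 0.12  0.37 -0.71  2.05 -0.21 -0.75]
```

```bash
python3 -m pendant '[[-0.001,0.001,-0.001,0,-1.2,0,0.045],[-0.001,0.001,-0.001,0,-1.2,0,0.045],[-0.0037,0.001,0.003,0,-1,0,0.045],[-0.0037,0.001,0.003,0,-1,0,0.045],[-0.0037,0.001,0.003,0,-0.6,0,0.045],[0,0,0,0,0,0,0.045]]'; python3 - <<'E'
from h import *
ring([689,99.7,200]);turn(orient(-10,32,True))
E
```

```text
clock: 14.45
position: [660.2, 103.8, 145.0]
ee_rot: [0.961, -0.091, 0.258, 0.028]
contact_force: [0.1, 1.5, -2.9]
gripper_width: 53.1
grasp_force: 64.9
A [688.5 100.7 212.8] shift tool [-5.9  0.8 11.4] axes [[0.85, -0.161, 0.501], [-0.19, -0.982, 0.007], [0.49, -0.101, -0.866]] F [ 0.13  1.49 -2.9 ] t 14.45 j [ 0.22  0.38 -0.72  1.64 -0.21 -0.44]
turn [ 0.83  1.96 -0.63]
```

```bash
python3 -m pendant '[[-0.002,0,0.0035,0,0,0,0.045],[-0.002,0,0.0035,0,0,0,0.045],[-0.002,0,0.0035,0,0,0,0.045],[0,0,0,0,0,0,0.045],[0,0,0,0,0,0,0.045]]'; python3 - <<'E'
from h import *
ring([689,99.7,190])
import numpy as np
W=get("scene");T=get("side");print([arm.read_state()["contact_force"].round(2) for _ in range(1)])
E
```

```text
clock: 14.95
position: [660.3, 103.2, 133.3]
ee_rot: [0.961, -0.092, 0.258, 0.028]
contact_force: [-0.4, 1.2, -1.1]
gripper_width: 52.9
grasp_force: 65.3
A [688.7 100.  201.2] shift tool [-5.3  0.2  9.9] axes [[0.85, -0.162, 0.501], [-0.191, -0.982, 0.006], [0.491, -0.101, -0.865]] F [-0.38  1.17 -1.15] t 14.95 j [ 0.18  0.4  -0.73  1.8  -0.19 -0.55]
[array([-0.14,  0.84, -1.29])]
```

```bash
python3 -m pendant '[[-0.0015,0,0.0026,0,0,0,0.045],[-0.0015,0,0.0026,0,0,0,0.045],[-0.0015,0,0.0026,0,0,0,0.045],[0,0,0,0,0,0,0.045],[0,0,0,0,0,0,0.045]]'; python3 - <<'E'
from h import *
a=[]
for i in range(6): get("side");a.append(arm.read_state()["contact_force"])
ring([689,99.7,190]);print(np.mean(a,0),np.std(a,0))
E
```

```text
clock: 15.55
position: [660.3, 103.2, 124.3]
ee_rot: [0.961, -0.092, 0.258, 0.028]
contact_force: [-1.8, 1.0, -0.9]
gripper_width: 52.0
grasp_force: 65.3
A [688.5 100.1 191.9] shift tool [-0.4  0.3  1.9] axes [[0.85, -0.162, 0.501], [-0.191, -0.982, 0.007], [0.49, -0.101, -0.866]] F [ 0.87  0.21 -0.65] t 15.85 j [ 0.14  0.41 -0.72  1.91 -0.18 -0.64]
[ 0.10293393  0.54311755 -0.87850364] [0.60909906 0.3879836  0.25739147]
```

```bash
python3 -m pendant '[[-0.001,0,0.0018,0,0,0,0.045],[-0.001,0,0.0018,0,0,0,0.045],[0,0,0,0,0,0,0.045],[0,0,0,0,0,0,0.045]]'; python3 -m pendant '[[0,0,0,0,0,0,0.055],[0,0,0,0,0,0,0.058],[0,0,0,0,0,0,0.062],[0,0,0,0,0,0,0.07],[0,0,0,0,0,0,0.085],[0,0,0,0,0,0,0.085],[0,0,0,0,0,0,0.085],[0,0,0,0,0,0,0.085]]'; python3 - <<'E'
from h import *
ring([689,99.7,190])
T,S=get("side"),get("scene")
for n,d,b in(("T",T,(285,150,340,230)),("S",S,(190,170,260,270))):
    h=cv2.cvtColor(d["image"],cv2.COLOR_RGB2HSV);m=cv2.inRange(h,(18,120,80),(35,255,255));x0,y0,x1,y1=b
    p=np.argwhere(m[y0:y1,x0:x1])[:,::-1]+[x0,y0];print(n,len(p),p.mean(0).round(1),p.min(0),p.max(0))
    print(proj(d,[686,98,190]),proj(d,[686,98,140]))
E
```

```text
clock: 16.25
position: [660.1, 103.1, 119.5]
ee_rot: [0.962, -0.092, 0.257, 0.028]
contact_force: [0.7, 2.1, -0.2]
gripper_width: 53.2
grasp_force: 65.2
clock: 17.05
position: [660.0, 103.2, 119.6]
ee_rot: [0.962, -0.092, 0.257, 0.028]
contact_force: [0.3, -0.3, 0.5]
gripper_width: 85.0
grasp_force: 0.0
A [688.4 100.1 187.4] shift tool [ 1.8  0.3 -1.9] axes [[0.851, -0.162, 0.5], [-0.191, -0.982, 0.007], [0.49, -0.101, -0.866]] F [ 0.29 -0.33  0.47] t 17.05 j [ 0.13  0.42 -0.72  1.96 -0.18 -0.67]
T 120 [308.3 201.5] [302 180] [314 217]
[310.02834756 189.46482358] [309.55078732 199.56629211]
S 86 [220.8 227.5] [217 210] [227 236]
[222.12490689 218.31769873] [223.59958056 228.16932752]
```

```bash
python3 -m pendant '[[0,0,-0.01,0,0,0,0.085],[0,0,-0.02,0,0,0,0.085],[0,0,-0.03,0,0,0,0.085],[0,0,-0.04,0,0,0,0.085],[0,0,-0.04,0,0,0,0.085],[0,0,0,0,0,0,0.085],[0,0,0,0,0,0,0.085],[0,0,0,0,0,0,0.085]]'; cat > tin.py <<'E'
from h import *
def tin():
  T,S=get("side"),get("scene");o=[]
  for n,d,b in(("T",T,(285,150,340,230)),("S",S,(190,170,260,270))):
    h=cv2.cvtColor(d["image"],cv2.COLOR_RGB2HSV);m=cv2.inRange(h,(18,120,80),(35,255,255));x0,y0,x1,y1=b
    p=np.argwhere(m[y0:y1,x0:x1])[:,::-1]+[x0,y0];print(n,len(p),p.mean(0).round(1),p.min(0),p.max(0));o.append(p.mean(0))
  print("lid/ring centroid",tri(S,o[1],T,o[0]),arm.read_state()["clock"])
E
python3 -c "
from tin import *
tin();to([560,-200,250])"
```

```text
clock: 17.95
position: [610.4, 113.4, 219.3]
ee_rot: [0.96, -0.092, 0.263, 0.032]
contact_force: [-0.4, 0.1, 0.7]
gripper_width: 84.9
grasp_force: 0.0
T 120 [310.  201.6] [304 180] [316 208]
S 49 [224.3 228.9] [217 210] [232 247]
lid/ring centroid (array([687.41925562,  94.60034018, 132.04843627]), np.float64(0.7037245518354976)) 18.05
G now [613.5 112.1 213.7] axes x,y,z [[0.845, -0.162, 0.51], [-0.195, -0.981, 0.012], [0.498, -0.11, -0.86]] shift tool [ 23.8 317.  -23.6] joints [ 0.46  0.23 -0.71  1.03 -0.38 -0.  ] F [ 0.4  -0.39  0.29] t 18.05
```

The tin hangs at a hook sink of about 45–50 mm, so it counts as heavy and the red card is called for. I'll cross-check with the hook's gold ferrule, then reorient for the cards.

```bash
python3 -m pendant '[[-0.02,0,-0.03,0,-7.6,0,0.085],[-0.02,0,-0.03,0,-7.6,0,0.085],[-0.02,0,-0.03,0,-7.6,0,0.085],[-0.02,0,-0.02,0,-7.6,0,0.085],[0,0,0,0,0,8.5,0.085],[0,0,0,0,0,8.5,0.085],[0,0,0,0,0,8.5,0.06],[0,0,0,0,0,8.5,0.05],[0,0,0,0,0,8.5,0.05],[0,0,0,0,0,8.5,0.05],[0,0,0,0,0,8.5,0.05],[0,0,0,0,0,8.5,0.05]]'; python3 - <<'E'
from h import *
from tin import tin
import pickle
tin();turn(orient(0,0,True)@R.from_euler('z',90,degrees=True).as_matrix());to([540,-350,294])
T0=pickle.load(open("D0.pkl","rb"))["side"];T=get("side")
for d in(T0,T):
    h=cv2.cvtColor(d["image"],cv2.COLOR_RGB2HSV);m=cv2.inRange(h,(10,80,60),(35,255,255))[150:225,300:322]
    n,l,st,c=cv2.connectedComponentsWithStats(m);print([(st[i].tolist(),(c[i]+[300,150]).round(1).tolist()) for i in range(1,n)])
print("px/mm",proj(T,[686,97,280])-proj(T,[686,97,230]))
E
```

```text
clock: 19.25
position: [541.3, 116.8, 273.1]
ee_rot: [0.755, -0.648, 0.093, -0.029]
contact_force: [-0.1, 0.7, 0.6]
gripper_width: 49.8
grasp_force: 0.0
T 123 [308.1 201.6] [302 180] [314 217]
S 189 [225.2 231.5] [218 210] [233 239]
lid/ring centroid (array([680.0051825 ,  99.08381112, 128.95155885]), np.float64(1.7448726937370866)) 19.35
turn [-9.91 -5.26  9.09]
G now [542.3 116.5 267.3] axes x,y,z [[0.149, -0.983, 0.105], [-0.973, -0.165, -0.164], [0.178, -0.077, -0.981]] shift tool [461.1  74.8   9.5] joints [ 0.58  0.18 -0.32  0.2  -0.97 -0.53] F [0.55 0.57 0.87] t 19.35
[([10, 19, 2, 3, 5], [310.6, 170.2])]
[([9, 30, 3, 3, 8], [310.0, 181.1]), ([1, 40, 14, 20, 138], [308.1, 202.4]), ([0, 64, 3, 3, 3], [301.0, 215.0]), ([5, 67, 2, 1, 2], [305.5, 217.0]), ([10, 67, 1, 1, 1], [310.0, 217.0])]
px/mm [  0.50385894 -10.64546839]
```

The ferrule sank 10.9 px, or 51 mm, so the tin is heavy and the red card is right. On to the rack.

```bash
python3 -m pendant '[[0,0,0,-5,-2.6,4.5,0.05],[0,0,-0.02,-5,-2.6,4.5,0.05],[0.046,0,-0.003,0,0,0,0.05],[0.046,0,-0.003,0,0,0,0.05],[0.046,0,0,0,0,0,0.05],[0.046,0,0,0,0,0,0.05],[0.046,0,0,0,0,0,0.05],[0.046,0,0,0,0,0,0.05],[0.046,0,0,0,0,0,0.05],[0.046,0,0,0,0,0,0.05],[0.046,0,0,0,0,0,0.05],[0.046,0,0,0,0,0,0.05]]';python3 -m pendant '[[0,0,0,0,0,0,0.05],[0,0,0,0,0,0,0.05]]'; python3 - <<'E'
from h import *
import pickle
W,S,T=get("wrist"),get("scene"),get("side");pickle.dump((W,S,T),open("W8.pkl","wb"))
to([540,-350,294]);print(W["xyz"])
h=cv2.cvtColor(W["image"],cv2.COLOR_RGB2HSV)
def big(lo,hi,k,h=h,mn=30):
    m=cv2.inRange(h,lo,hi);cs=[c for c in cv2.findContours(m,0,2)[0] if cv2.contourArea(c)>mn]
    for c in sorted(cs,key=cv2.contourArea)[::-1][:k]:
        r=cv2.minAreaRect(c);print(int(cv2.contourArea(c)),np.round(r[0],1),np.round(r[1],1),round(r[2],1),cv2.approxPolyDP(c,2.5,True)[:,0].tolist())
print("orange");big((8,110,60),(20,255,255),5)
print("red");big((0,140,50),(6,255,255),5);print("red2");big((174,140,50),(179,255,255),4)
print("cream");big((20,15,150),(35,110,255),5)
E
```

```text
clock: 20.6
position: [540.1, -343.6, 299.4]
ee_rot: [0.709, -0.705, -0.0, 0.0]
contact_force: [1.0, 0.3, 1.3]
gripper_width: 50.2
grasp_force: 0.0
clock: 20.8
position: [540.0, -342.6, 298.7]
ee_rot: [0.708, -0.706, -0.001, 0.0]
contact_force: [0.0, 0.5, 0.2]
gripper_width: 49.9
grasp_force: 0.0
G now [ 540.7 -340.3  294. ] axes x,y,z [[0.005, -1.0, -0.0], [-1.0, -0.005, 0.0], [-0.0, 0.0, -1.0]] shift tool [9.7 0.8 0. ] joints [-0.31  0.38  0.12 -0.   -1.3   0.31] F [0.22 0.5  0.02] t 20.95
[ 540.28081677 -415.98445847  415.95574492]
orange
3474 [260.9 179.7] [ 47.4 152.2] 6.1 [[291, 107], [250, 102], [245, 105], [243, 176], [246, 177], [243, 180], [247, 179], [246, 162], [252, 156], [256, 162], [249, 209], [244, 197], [247, 195], [246, 185], [243, 185], [238, 241], [249, 255], [270, 251], [258, 240], [261, 199], [264, 197], [282, 205], [284, 182], [269, 176], [262, 183], [259, 175], [266, 123], [271, 119], [290, 125]]
1572 [281.9 313.5] [57.3 30.3] 82.2 [[293, 285], [264, 287], [273, 342], [299, 340]]
157 [272.6 229. ] [12.3 18.9] 9.5 [[269, 219], [267, 232], [277, 239], [279, 226]
[... 401 characters left out ...]

1073 [275.5 231.8] [31.8 57.3] 7.1 [[268, 202], [289, 218], [265, 207], [263, 233], [260, 230], [261, 222], [260, 236], [265, 241], [261, 241], [276, 249], [281, 257], [280, 254], [284, 255], [287, 262], [292, 216]]
red2
4359 [ 51. 283.] [94.8 84.8] 2.4 [[23, 240], [40, 249], [50, 260], [55, 271], [55, 283], [48, 296], [4, 314], [7, 316], [2, 321], [88, 327], [97, 319], [88, 246]]
cream
1101 [283.5 154.2] [35.9 57. ] 6.3 [[270, 124], [267, 154], [272, 158], [274, 145], [285, 144], [284, 164], [294, 172], [294, 184], [297, 184], [304, 129]]
82 [378.3 284.3] [13.4  7.9] 29.7 [[372, 282], [380, 289], [385, 286], [377, 279]]
45 [555.  374.1] [ 4.  21.5] 29.7 [[559, 364], [549, 383], [559, 371]]
```

```bash
python3 - <<'E'
from h import *
import pickle
W,S,T=pickle.load(open("W8.pkl","rb"))
for p in((293,285),(264,287),(273,342),(299,340)): print("block",plane(W,*p,34).round(1),plane(W,*p,0).round(1))
for p in((290,214),(286,264)):
    for z in(95,110): print("redtop",z,plane(W,*p,z).round(1))
for p in((267,204),(261,241)): print("red mouth z50",plane(W,*p,50).round(1))
for p in((304,129),(297,184)): print("creamtop 105",plane(W,*p,105).round(1))
for p in((291,107),(250,102),(238,241),(249,255),(270,251)): print("rack 54/0",plane(W,*p,54).round(1),plane(W,*p,0).round(1))
print("tri red top far",tri(W,(286.5,263),T,(279,268)),"near",tri(W,(290.5,214),T,(279,279.5)))
print("tri cream top near",tri(W,(304,129),T,(275,304)),tri(W,(297,184),T,(276,286.5)))
# slot of block: dark pixels within the block top
g=W["image"].astype(int).sum(2);m=np.zeros(g.shape,np.uint8);cv2.fillPoly(m,[np.array([[293,285],[264,287],[273,342],[299,340]])],255)
m=cv2.erode(m,np.ones((3,3)));v=g[m>0];print(np.percentile(v,[5,20,50,80]))
p=np.argwhere((m>0)&(g<0.55*np.median(v)))[:,::-1];r=cv2.minAreaRect(p.astype(np.float32));print(len(p),r,[plane(W,*q,32).round(1) for q in cv2.boxPoints(r)],plane(W,*r[0],32))
E
```

```text
block [ 521.6 -179.6   34. ] [ 519.9 -158.5    0. ]
block [ 564.4 -176.2   34. ] [ 566.5 -154.9    0. ]
block [551.7 -77.4  34. ] [552.8 -47.3   0. ]
block [510.8 -81.2  34. ] [508.2 -51.4   0. ]
redtop 95 [ 529.3 -309.9   95. ]
redtop 110 [ 529.8 -314.9  110. ]
redtop 95 [ 533.4 -246.2   95. ]
redtop 110 [ 533.8 -254.2  110. ]
red mouth z50 [ 557.6 -308.7   50. ]
red mouth z50 [ 566.3 -256.8   50. ]
creamtop 105 [ 516.3 -404.6  105. ]
creamtop 105 [ 522.4 -347.3  105. ]
rack 54/0 [ 528.1 -427.4   54. ] [ 526.2 -429.1    0. ]
rack 54/0 [ 575.6 -432.8   54. ] [ 580.8 -435.3    0. ]
rack 54/0 [ 596.6 -258.5   54. ] [ 605.1 -235.     0. ]
rack 54/0 [ 582.6 -238.    54. ] [ 589.  -211.5    0. ]
rack 54/0 [ 554.2 -244.    54. ] [ 556.3 -218.3    0. ]
tri red top far (array([ 532.86873832, -244.97963746,   89.97827486]), np.float64(0.29617037203601493)) near (array([ 528.24195393, -310.48565138,   96.97091875]), np.float64(1.0492769019850414))
tri cream top near (array([ 510.411923  , -402.88846457,   74.31205286]), np.float64(7.044339891177844)) (array([ 518.34107112, -344.95656473,   97.6392189 ]), np.float64(7.404396109482476))
[193. 235. 259. 332.]
4 ((284.10003662109375, 328.2000427246094), (2.2360680103302, 0.8944271206855774), 63.43495178222656) [array([ 535.7, -103.3,   32. ]), array([ 534.5, -104. ,   32. ]), array([ 532.9, -100.3,   32. ]), array([534.2, -99.5,  32. ])] [ 534.33601023 -101.78364744   32.        ]
```

```bash
python3 -m pendant '[[-0.026,0,0.038,0,0,0,0.05],[-0.026,0,0.038,0,0,0,0.05],[-0.026,0,0.038,0,0,7,0.05],[0,0,0,0,0,0,0.05],[0,0,0,0,0,0,0.05]]'; cat > det.py <<'E'
from h import *
def masks(W):
    h=cv2.cvtColor(W["image"],cv2.COLOR_RGB2HSV);f=lambda lo,hi:cv2.inRange(h,lo,hi)
    return {"orange":f((8,110,50),(20,255,255)),"red":f((0,140,40),(7,255,255))|f((173,140,40),(179,255,255)),"cream":f((20,15,150),(35,110,255))}
def show(m,k,mn=60,eps=2.5):
    for c in sorted([c for c in cv2.findContours(m,0,2)[0] if cv2.contourArea(c)>mn],key=cv2.contourArea)[::-1][:k]:
        r=cv2.minAreaRect(c);print(int(cv2.contourArea(c)),np.round(r[0],1),np.round(r[1],1),round(r[2],1),cv2.approxPolyDP(cv2.convexHull(c),eps,True)[:,0].tolist())
E
python3 - <<'E'
from det import *
import pickle
W=get("wrist");pickle.dump(W,open("W9.pkl","wb"));to([540,-350,294]);print(W["xyz"])
for k,m in masks(W).items(): print(k);show(m,4)
E
```

```text
clock: 21.45
position: [540.9, -261.7, 186.3]
ee_rot: [-0.666, 0.746, 0.0, -0.0]
contact_force: [0.0, -0.1, 1.3]
gripper_width: 50.1
grasp_force: 0.0
G now [ 541.7 -262.6  181.6] axes x,y,z [[-0.115, -0.993, 0.001], [-0.993, 0.115, -0.003], [0.003, -0.001, -1.0]] shift tool [  87.1   -8.7 -112.3] joints [-0.18  0.4  -0.15  0.   -1.02  0.07] F [-0.09 -1.06  0.48] t 21.5
[ 532.36704781 -334.44045608  303.71922225]
orange
8881 [249.3 115.5] [236.5  69.5] 85.3 [[211, 0], [262, 0], [288, 162], [287, 228], [237, 235], [223, 219], [206, 12]]
3614 [296. 309.] [92.9 43.7] 75.6 [[305, 261], [327, 349], [288, 353], [267, 284], [269, 269]]
157 [398.  263.2] [31.3 69.5] 5.9 [[415, 230], [410, 299], [380, 285]]
152 [457.9 265.2] [11.2 82.1] 28.2 [[481, 231], [434, 299], [472, 227]]
red
4257 [430.4 259.4] [52.6 94.9] 32.0 [[477, 233], [433, 298], [411, 298], [384, 286], [429, 212]]
2826 [271.  189.5] [89. 48.] 90.0 [[247, 145], [294, 153], [294, 234], [251, 210]]
1543 [ 16.5 316.5] [33. 93.] 0.0 [[0, 270], [33, 362], [0, 363]]
930 [430.2 257.9] [ 67.4 109.5] 31.6 [[487, 229], [437, 300], [408, 304], [374, 287], [426, 201]]
cream
4064 [268.  51.] [102.  54.] 90.0 [[295, 0], [295, 96], [245, 102], [241, 30], [282, 2]]
484 [424.1 267.3] [19.8 30. ] 32.9 [[426, 253], [440, 260], [424, 282], [408, 274]]
171 [259.1  10.9] [ 5.9 46.9] 55.8 [[280, 0], [241, 26], [244, 19], [270, 0]]
```

```bash
python3 - <<'E'
from det import *
import pickle
W=pickle.load(open("W9.pkl","rb"))
tops=[plane(W,294,v,93) for v in(154,233)];mo=[plane(W,*p,37) for p in((247,145),(251,211))]
top=np.mean(tops,0);print("top",np.round(tops,1).tolist(),top,"mouth",np.round(mo,1).tolist())
for e in(0,):
    u=np.array([.9934,-.115,0]);th=np.radians(31)
    zt=u*np.sin(th)-np.array([0,0,np.cos(th)]);g=top+18*zt;print("grasp",g,"pre",g-50*zt,"zt",zt)
    to(g-50*zt)
m=masks(W)["orange"]
for p in((305,261),(327,349),(288,353),(267,284),(269,269)): print("block34",plane(W,*p,34).round(1))
E
```

```text
top [[526.0, -309.0, 93.0], [532.1, -249.2, 93.0]] [ 529.06911328 -279.09886213   93.        ] mouth [[565.0, -314.9, 37.0], [570.3, -253.6, 37.0]]
grasp [ 538.2786121  -280.16499095   77.57098859] pre [ 512.69667092 -277.20352202  120.42935362] zt [ 0.51163882 -0.05922938 -0.8571673 ]
G now [ 541.7 -262.6  181.6] axes x,y,z [[-0.115, -0.993, 0.001], [-0.993, 0.115, -0.003], [0.003, -0.001, -1.0]] shift tool [17.8 27.3 61.1] joints [-0.18  0.4  -0.15  0.   -1.02  0.07] F [-0.09 -1.06  0.48] t 21.5
block34 [ 524.1 -193.8   34. ]
block34 [509.5 -82.2  34. ]
block34 [553.6 -81.8  34. ]
block34 [ 565.7 -172.    34. ]
block34 [ 561.5 -189.    34. ]
```

```bash
python3 -m pendant '[[0.009,0.014,0.01,0,0,0,0.05],[0.009,0.014,0.01,0,0,0,0.05],[0,0,0,7.75,0,0,0.05],[0,0,0,7.75,0,0,0.05],[0,0,0,7.75,0,0,0.05],[0,0,0,7.75,0,0,0.05],[0,0,0,0,0,0,0.05]]'; python3 - <<'E'
from h import *
to([538.3,-280.2,77.6])
E
```

```text
clock: 22.2
position: [508.8, -278.0, 167.4]
ee_rot: [-0.638, 0.721, -0.201, 0.179]
contact_force: [-0.6, 0.3, 0.0]
gripper_width: 50.1
grasp_force: 0.0
G now [ 511.9 -278.4  162.3] axes x,y,z [[-0.121, -0.993, -0.001], [-0.849, 0.104, -0.518], [0.514, -0.062, -0.856]] shift tool [-1.3 21.2 86.2] joints [-0.27  0.24 -0.48 -0.25 -0.32  0.36] F [-0.64  0.27  0.04] t 22.2
```

```bash
python3 -m pendant '[[-0.0007,0.0106,0.012,0,0,0,0.05],[-0.0007,0.0106,0.012,0,0,0,0.05],[0,0,0.02,0,0,0,0.05],[0,0,0.02,0,0,0,0.05],[0,0,0,0,0,0,0.05]]'; python3 - <<'E'
from det import *
import pickle
to([538.3,-280.2,77.6])
W=get("wrist");pickle.dump(W,open("W10.pkl","wb"));show(masks(W)["red"],3)
d=np.array(W["image"]);
M=R.from_quat(arm.read_state()["ee_rot"]).as_matrix();g=arm.read_state()["position"]
for w in(25,-25):
  for k in(25,):print("tip px",proj(W,g+M@np.array([0,w,k])))
print("card top px expected",proj(W,[526,-309,93]),proj(W,[532.1,-249.2,93]))
E
```

```text
clock: 22.7
position: [527.5, -278.6, 100.0]
ee_rot: [-0.64, 0.721, -0.2, 0.177]
contact_force: [-0.7, 1.1, -1.1]
gripper_width: 50.0
grasp_force: 0.0
G now [ 530.6 -279.    94.8] axes x,y,z [[-0.118, -0.993, -0.0], [-0.851, 0.101, -0.515], [0.511, -0.06, -0.857]] shift tool [ 0.3  2.2 18.8] joints [-0.27  0.37 -0.46 -0.38 -0.21  0.5 ] F [-0.73  1.09 -1.08] t 22.7
3013 [ 43.2 279.7] [125.8  74.2] 82.3 [[0, 222], [58, 219], [73, 223], [87, 327], [74, 339], [27, 308], [0, 237]]
1685 [251.5 267.8] [ 48.2 168. ] 0.5 [[275, 184], [275, 339], [272, 352], [260, 349], [227, 319]]
277 [553.2 376.8] [15.7 25.5] 54.0 [[559, 363], [559, 382], [549, 388], [539, 378]]
tip px [327.44588663 261.67259943]
tip px [233.42328234 261.79093078]
card top px expected [284.54734814 218.26825476] [285.91692203 331.28828642]
```

```bash
python3 - <<'E'
import pickle,cv2,numpy as np
W=pickle.load(open("W10.pkl","rb"));im=W["image"];h=cv2.cvtColor(im,cv2.COLOR_RGB2HSV)
for v in range(160,366,6):
    print(v,' '.join("%3d/%3d/%3d"%tuple(h[v,u]) for u in range(222,322,9)))
E
```

```text
160  16/ 29/234  17/ 27/237  17/ 27/237  15/125/230  14/121/228  14/125/218  14/135/212  14/139/213  15/140/222   9/146/ 70   9/148/ 67   9/150/133
166 113/190/172  17/ 28/235  16/ 27/235  14/123/230  14/122/228  14/126/218  14/135/211  14/139/213  14/139/222   9/148/ 69   9/151/ 66   9/150/122
172 118/ 81/157  15/ 28/234  16/ 29/234  14/122/229  14/122/228  14/127/218  14/136/212  15/139/213  15/140/223  10/148/ 69   9/148/ 67   9/151/123
178  16/ 28/236  16/ 27/234  15/ 31/231  14/123/230  15/121/229  13/126/170  13/139/178  14/139/214  15/141/217  10/150/ 68   8/144/ 69   9/153/122
184  16/ 28/235  16/ 27/236  14/ 29/232  14/122/230  15/121/229  13/124/146   8/144/101  14/142/192  14/143/209   9/148/ 69   9/150/ 68   9/150/ 68
190  17/ 27/234  17/ 25/238  16/ 28/235  14/122/230  14/125/219  13/127/153   7/143/ 82  13/143/121  13/148/126  10/152/ 69  10/150/ 68   9/148/ 67
196  16/ 27/236  17/ 25/238  17/ 25/237  14/122/230  14/126/220  13/132/158   8/134/ 82  13/144/122  14/149/125   9/148/ 69   9/148/ 69   9/148/ 67
202  17/ 27/236  16/ 26/236  16/ 24/238  14/122/229  14/126/220 
[... 3379 characters left out ...]
  17/ 72/203 178/187/ 49 179/198/ 67   9/ 62/185  14/ 35/226  13/ 36/226  15/ 35/228  13/140/ 60  13/142/ 63
346  15/ 51/ 40  16/ 78/194  18/ 69/223  18/ 68/220   1/167/ 52 178/191/ 48  15/ 67/157  13/ 36/226  14/ 37/227  14/ 36/220  12/147/ 59  13/142/ 61
352 120/ 28/ 18  90/ 13/ 20   0/  0/ 20 120/ 24/ 21  90/ 13/ 19 176/128/ 28  16/ 79/142  14/ 37/223  13/ 43/141   0/  0/ 19 110/ 43/ 18 100/ 51/ 15
358 120/ 27/ 19 120/ 13/ 20 120/ 14/ 18 105/ 28/ 18 120/ 32/ 16 120/ 32/ 16 110/ 45/ 17 110/ 45/ 17 105/ 34/ 15  90/ 34/ 15 110/ 48/ 16 105/ 32/ 16
364 105/ 30/ 17 105/ 27/ 19 120/ 13/ 19 120/ 27/ 19 105/ 30/ 17 113/ 57/ 18 105/ 60/ 17 110/ 45/ 17 105/ 28/ 18 110/ 43/ 18 110/ 48/ 16 110/ 45/ 17
```

```bash
python3 - <<'E'
import pickle,cv2,numpy as np
W=pickle.load(open("W10.pkl","rb"));im=W["image"]
for v in(205,226,250,285,304,312,320,332):
    print(v,' '.join("%d:%d,%d,%d"%(u,*im[v,u]) for u in range(260,288)))
E
```

```text
205 260:218,160,108 261:218,160,108 262:217,159,107 263:217,159,107 264:217,158,106 265:211,151,101 266:192,132,89 267:154,96,68 268:112,64,50 269:90,49,41 270:85,45,39 271:82,43,36 272:80,42,35 273:77,40,33 274:74,39,32 275:73,41,33 276:76,43,34 277:83,50,37 278:97,63,43 279:111,75,49 280:119,82,53 281:120,82,53 282:121,83,53 283:120,81,51 284:121,83,52 285:121,83,52 286:122,83,51 287:121,83,52
226 260:220,162,107 261:219,160,106 262:215,154,102 263:205,133,90 264:197,97,72 265:203,72,63 266:208,65,62 267:207,62,59 268:203,59,56 269:198,56,53 270:192,53,50 271:178,48,45 272:153,48,43 273:122,54,44 274:98,55,42 275:80,47,36 276:76,47,35 277:94,67,48 278:111,81,56 279:114,80,53 280:117,80,51 281:118,80,51 282:120,82,52 283:120,82,51 284:120,82,51 285:121,83,52 286:121,83,52 287:121,83,51
250 260:222,163,107 261:223,163,107 262:221,161,105 263:218,155,100 264:207,132,87 265:195,94,67 266:191,64,54 267:189,51,49 268:183,47,45 269:179,46,44 270:179,44,42 271:174,41,39 272:159,39,37 273:131,45,38 274:109,62,46 275:103,75,54 276:105,85,60 277:113,96,67 278:121,99,67 279:124,96,63 280:121,8
[... 1520 characters left out ...]
88 269:126,40,38 270:120,24,24 271:119,21,22 272:119,22,23 273:116,20,22 274:108,22,22 275:101,43,35 276:126,94,79 277:176,155,137 278:212,195,178 279:226,210,194 280:228,213,198 281:228,214,198 282:228,214,199 283:228,213,198 284:228,214,199 285:227,213,198 286:228,213,198 287:227,213,198
332 260:51,16,16 261:51,16,16 262:50,15,16 263:50,15,16 264:51,15,16 265:53,18,17 266:66,24,23 267:98,31,29 268:144,35,34 269:177,35,36 270:187,34,36 271:189,35,37 272:188,34,36 273:185,33,35 274:176,33,34 275:159,48,46 276:154,96,89 277:183,155,144 278:213,194,180 279:223,206,192 280:225,207,193 281:226,209,194 282:226,210,195 283:227,210,195 284:227,210,195 285:227,210,194 286:226,209,194 287:226,209,195
```

The near edge-on view shows the card stripe centred at u≈270, against a tool centre of 281. The card is therefore 4.5 mm to tool -y and turned 1.6°. I correct, advance and grip.

```bash
python3 -m pendant '[[0,-0.0045,0,0,0,-1.6,0.05],[0,0,0.007,0,0,0,0.05],[0,0,0.008,0,0,0,0.05],[0,0,0,0,0,0,0.05],[0,0,0,0,0,0,0.03],[0,0,0,0,0,0,0.015]]'; python3 -m pendant '[[0,0,0,0,0,0,0.008],[0,0,0,0,0,0,0.0],[0,0,0,0,0,0,0],[0,0,0,0,0,0,0],[0,0,0,0,0,0,0]]'; python3 - <<'E'
from h import *
to([538.3,-280.2,77.6])
E
```

```text
clock: 23.35
position: [536.8, -279.3, 89.8]
ee_rot: [-0.65, 0.712, -0.202, 0.175]
contact_force: [-0.8, -0.8, 0.1]
gripper_width: 21.8
grasp_force: 0.0
clock: 23.85
position: [537.6, -279.5, 90.5]
ee_rot: [-0.649, 0.712, -0.203, 0.175]
contact_force: [1.3, 1.0, 1.6]
gripper_width: 3.7
grasp_force: 60.4
G now [ 540.7 -279.9   85.3] axes x,y,z [[-0.095, -0.995, 0.014], [-0.853, 0.074, -0.517], [0.513, -0.061, -0.856]] shift tool [0.5 6.  5.4] joints [-0.27  0.4  -0.45 -0.4  -0.2   0.55] F [1.29 1.05 1.62] t 23.85
```

```bash
python3 -m pendant '[[0,0,-0.005,0,0,0,0],[0,0,-0.008,0,0,0,0],[0,0,-0.01,0,0,0,0],[0,0,-0.012,0,0,0,0],[0,0,-0.02,0,0,0,0],[0,0,-0.03,0,0,0,0],[0,0,-0.03,0,0,0,0],[0,0,0,0,0,0,0]]'; python3 - <<'E'
from h import *
from det import *
import pickle
to([537,-128.6,150]);turn(orient(0,0,True)@R.from_euler('z',83.5,degrees=True).as_matrix())
W,S,T=get("wrist"),get("scene"),get("side");pickle.dump((W,S,T),open("W11.pkl","wb"))
show(masks(W)["red"],3);show(masks(T)["red"][230:340,250:330],3,10);show(masks(T)["cream"][260:330,260:300],2,10)
E
```

```text
clock: 24.65
position: [476.0, -272.2, 191.6]
ee_rot: [-0.649, 0.711, -0.204, 0.175]
contact_force: [-0.4, -0.6, -0.1]
gripper_width: 3.1
grasp_force: 60.4
G now [ 479.1 -272.6  186.5] axes x,y,z [[-0.095, -0.995, 0.015], [-0.852, 0.073, -0.518], [0.514, -0.062, -0.855]] shift tool [-149.4  -19.9   52. ] joints [-0.27  0.16 -0.53 -0.23 -0.36  0.37] F [-0.35 -0.56 -0.08] t 24.65
turn [-30.98  -4.1  -11.41]
7329 [494.7 315.9] [109.1  87.7] 31.2 [[487, 261], [559, 304], [559, 315], [497, 364], [426, 325]]
2314 [116.5 240.3] [76.  78.6] 19.3 [[91, 198], [109, 196], [123, 206], [140, 288], [111, 280], [70, 260]]
2135 [38. 76.] [152.5  74.1] 89.2 [[0, 6], [23, 0], [74, 67], [75, 82], [58, 152], [2, 150]]
93 [18.6 31.1] [26.5  8.9] 49.1 [[10, 21], [24, 32], [24, 44], [10, 28]]
34 [56. 39.] [ 6. 16.] 90.0 [[64, 36], [55, 42], [48, 37]]
16 [ 2. 39.] [8. 4.] 90.0 [[1, 35], [4, 38], [0, 43]]
171 [21.5 37. ] [28. 15.] 90.0 [[17, 23], [29, 39], [29, 51], [14, 46]]
18 [ 8.8 14.8] [9.2 7.1] 45.0 [[13, 17], [3, 14], [8, 9]]
```

```bash
python3 -m pendant '[[0,0,0,-6.2,-0.8,-2.3,0],[0,0,0,-6.2,-0.8,-2.3,0],[0,0,0,-6.2,-0.8,-2.3,0],[0,0,0,-6.2,-0.8,-2.3,0],[0,0,0,-6.2,-0.9,-2.2,0],[0,0,0,0,0,0,0]]'; python3 - <<'E'
from h import *
to([537,-129,150]);turn(orient(0,0,True)@R.from_euler('z',83.3,degrees=True).as_matrix())
E
```

```text
clock: 25.4
position: [479.8, -272.3, 186.1]
ee_rot: [0.746, -0.666, -0.003, 0.002]
contact_force: [-0.2, -0.2, -1.2]
gripper_width: 3.3
grasp_force: 60.3
G now [ 479.7 -272.3  180.1] axes x,y,z [[0.114, -0.994, -0.003], [-0.993, -0.114, 0.007], [-0.008, 0.002, -1.0]] shift tool [-135.7  -73.4   29.9] joints [-0.22  0.33 -0.27 -0.   -0.98  0.34] F [-0.15 -0.16 -1.15] t 25.4
turn [ 0.43  0.15 -0.17]
```

```bash
python3 -m pendant '[[-0.034,-0.0184,0.0075,0.4,0.1,0,0],[-0.034,-0.0184,0.0075,0,0,0,0],[-0.034,-0.0184,0.0075,0,0,0,0],[-0.034,-0.0184,0.0075,0,0,0,0],[0,0,0,0,0,0,0],[0,0,0,0,0,0,0]]'; python3 - <<'E'
from det import *
import pickle
to([537,-129,150]);
W,S,T=get("wrist"),get("scene"),get("side");pickle.dump((W,S,T),open("W12.pkl","wb"))
M=masks(W)
print("orange");show(M["orange"][:,180:400],3);print("red");show(M["red"][:,180:400],3)
im=W["image"]
for v in range(150,330,12): print(v,' '.join("%d,%d,%d"%tuple(im[v,u]) for u in range(258,310,4)))
g=arm.read_state();Rm=R.from_quat(g["ee_rot"]).as_matrix()
for k in(6,76):
  for w in(30,-30):print(k,w,proj(W,g["position"]+Rm@np.array([w,0,k])))
for y in(-50,0,50):
  for x in(-23,0,23):
    c,s=np.cos(np.radians(6.7)),np.sin(np.radians(6.7));print("block",x,y,proj(W,[537+c*x-s*y,-129+s*x+c*y,34]).round(1))
E
```

```text
clock: 26.0
position: [535.2, -128.1, 157.3]
ee_rot: [0.746, -0.666, 0.0, -0.001]
contact_force: [-0.4, -0.2, -0.4]
gripper_width: 3.4
grasp_force: 60.3
G now [ 535.2 -128.1  151.3] axes x,y,z [[0.113, -0.994, -0.001], [-0.994, -0.113, -0.002], [0.002, 0.001, -1.0]] shift tool [ 1.1 -1.7  1.3] joints [ 0.06  0.35 -0.31 -0.   -0.9   0.05] F [-0.43 -0.22 -0.36] t 26.0
orange
5554 [76. 35.] [82.  81.7] 7.8 [[122, 0], [104, 80], [61, 73], [33, 63], [40, 0]]
4665 [ 97.5 201.5] [109.  55.] 90.0 [[122, 147], [125, 150], [124, 256], [76, 256], [70, 151]]
red
1419 [101.  268.5] [171.  10.] 90.0 [[102, 183], [106, 228], [105, 354], [98, 354], [96, 231], [99, 185]]
312 [206.  197.5] [51. 26.] 90.0 [[219, 223], [193, 202], [219, 172]]
177 [212.5 199. ] [26. 13.] 90.0 [[219, 212], [206, 201], [219, 186]]
150 160,116,80 157,115,82 162,118,83 170,123,86 172,125,86 175,125,84 184,132,86 183,129,83 183,128,81 190,134,84 187,131,81 177,123,76 184,149,121
162 194,140,94 189,136,93 186,135,91 184,132,89 187,135,89 189,134,88 197,140,90 196,139,88 204,144,91 207,146,92 197,137,85 186,129,80 191,156,128
1
[... 1316 characters left out ...]
11,12,14 23,22,23 86,15,15 90,14,15 58,16,17 13,14,15 10,10,12 11,13,14 11,12,13 13,14,16
306 13,14,15 12,12,13 10,10,12 12,12,13 21,19,21 84,15,16 90,14,16 57,15,17 14,14,17 10,12,13 10,12,12 11,12,12 11,12,13
318 14,15,15 12,13,14 9,10,11 14,15,17 19,19,21 82,13,14 89,13,15 55,15,17 14,14,17 11,12,13 10,10,11 12,13,14 10,11,13
6 30 [281.4173022  217.12911851]
6 -30 [281.14963978 331.24426333]
76 30 [281.12947344 183.10860284]
76 -30 [280.9692983  264.25943791]
block -23 -50 [307.7 146.3]
block 0 -50 [279.  146.4]
block 23 -50 [250.4 146.5]
block -23 0 [306.4 205.9]
block 0 0 [279.4 206. ]
block 23 0 [252.4 206.1]
block -23 50 [305.2 259.1]
block 0 50 [279.7 259.1]
block 23 50 [254.2 259.2]
```

The card edge sits at u=281 over the slot centre at u≈278.5, a 2 mm offset, and the yaw is aligned. The card's foot is 70 mm below the grasp, near z=81. I correct and descend.

```bash
python3 -m pendant '[[0,-0.002,0.015,0,0,0,0],[0,0,0.02,0,0,0,0],[0,0,0.01,0,0,0,0],[0,0,0.004,0,0,0,0],[0,0,0.004,0,0,0,0],[0,0,0,0,0,0,0]]'; python3 - <<'E'
from h import *
to([537,-129,84])
E
```

```text
clock: 26.75
position: [538.2, -128.9, 105.6]
ee_rot: [0.746, -0.666, 0.001, -0.001]
contact_force: [0.2, 0.8, -0.6]
gripper_width: 3.4
grasp_force: 60.3
G now [ 538.2 -128.9   99.6] axes x,y,z [[0.112, -0.994, 0.0], [-0.994, -0.112, -0.004], [0.004, 0.0, -1.0]] shift tool [-0.   1.3 15.6] joints [ 0.06  0.42 -0.36 -0.   -0.78  0.05] F [ 0.18  0.77 -0.55] t 26.75
```

```bash
python3 -m pendant '[[0,0.001,0.003,0,0,0,0],[0,0,0.003,0,0,0,0],[0,0,0.003,0,0,0,0],[0,0,0,0,0,0,0]]'; python3 - <<'E'
from h import *
to([537,-129,84])
E
```

```text
clock: 27.15
position: [537.1, -128.3, 97.0]
ee_rot: [0.746, -0.666, 0.001, -0.002]
contact_force: [-1.2, 3.1, 0.4]
gripper_width: 3.4
grasp_force: 60.5
G now [ 537.1 -128.2   91. ] axes x,y,z [[0.112, -0.994, -0.001], [-0.994, -0.112, -0.004], [0.004, 0.001, -1.0]] shift tool [0.7 0.2 7. ] joints [ 0.06  0.43 -0.38 -0.   -0.76  0.05] F [-1.16  3.11  0.44] t 27.15
```

```bash
python3 -m pendant '[[-0.0015,0,0,0,0,0,0],[0,0,0.003,0,0,0,0],[0,0,0.002,0,0,0,0],[0,0,0,0,0,0,0]]'; python3 - <<'E'
from h import *
to([537,-129,84])
E
```

```text
clock: 27.55
position: [536.8, -127.3, 90.9]
ee_rot: [0.746, -0.666, 0.001, -0.001]
contact_force: [-0.2, -0.1, -0.4]
gripper_width: 3.3
grasp_force: 60.3
G now [ 536.8 -127.3   84.9] axes x,y,z [[0.112, -0.994, -0.0], [-0.994, -0.112, -0.003], [0.003, 0.0, -1.0]] shift tool [1.7 0.  0.9] joints [ 0.06  0.44 -0.38 -0.   -0.75  0.05] F [-0.22 -0.13 -0.38] t 27.55
```

Force cleared. I go down a little more until it touches the floor.

```bash
python3 -m pendant '[[0,0,0.0015,0,0,0,0],[0,0,0.0015,0,0,0,0],[0,0,0,0,0,0,0]]';python3 -m pendant '[[0,0,0.001,0,0,0,0],[0,0,0.001,0,0,0,0],[0,0,0,0,0,0,0]]'
```

```text
clock: 27.85
position: [536.9, -127.3, 88.2]
ee_rot: [0.746, -0.666, 0.001, -0.001]
contact_force: [-1.2, 0.6, -0.8]
gripper_width: 3.1
grasp_force: 60.3
clock: 28.15
position: [537.3, -127.2, 87.4]
ee_rot: [0.746, -0.666, 0.001, -0.001]
contact_force: [-0.7, 0.1, 4.3]
gripper_width: 3.5
grasp_force: 61.3
```

Floor contact. Release, back off, and check all three results.

```bash
python3 -m pendant '[[0,0,0,0,0,0,0.01],[0,0,0,0,0,0,0.03],[0,0,0,0,0,0,0.05],[0,0,0,0,0,0,0.05],[0,0,0,0,0,0,0.05],[0,0,-0.02,0,0,0,0.05],[0,0,-0.03,0,0,0,0.05],[0,0,-0.04,0,0,0,0.05],[0,0,-0.04,0,0,0,0.05],[0.03,0,0,0,0,0,0.05],[0,0,0,0,0,0,0.05],[0,0,0,0,0,0,0.05]]'; python3 - <<'E'
from det import *
from tin import tin
import pickle
to([537,-129,84]);W,S,T=get("wrist"),get("scene"),get("side")
show(masks(W)["red"][:,200:380],2);show(masks(W)["orange"][:,200:380],2)
for z in(14,34,104):
  for w in(-30,30):
    print(z,w,"W",proj(W,[537-.117*w,-127.5+.993*w,z]).round(1),"T",proj(T,[537-.117*w,-127.5+.993*w,z]).round(1))
print("T red");show(masks(T)["red"][220:280,255:300],3,10)
D=pickle.load(open("D0.pkl","rb"))["side"]
for d in(D,T): p=np.argwhere(masks(d)["cream"][280:315,270:295]);print("cream",len(p),p.mean(0))
tin();tin()
E
```

```text
clock: 29.35
position: [539.4, -157.3, 216.0]
ee_rot: [0.745, -0.667, 0.001, -0.001]
contact_force: [-0.2, -0.0, -0.1]
gripper_width: 49.7
grasp_force: 0.0
G now [ 539.4 -157.3  210. ] axes x,y,z [[0.111, -0.994, -0.001], [-0.994, -0.111, -0.003], [0.003, 0.001, -1.0]] shift tool [-28.4  -0.4 126. ] joints [ 0.    0.31 -0.21 -0.   -1.05  0.11] F [-0.18 -0.03 -0.07] t 29.35
260 [ 82. 230.] [84.1  4.9] 88.6 [[80, 188], [84, 213], [84, 272], [81, 271]]
193 [168. 208.] [42. 22.] 90.0 [[179, 229], [157, 212], [179, 187]]
7015 [65.9 52.5] [ 66.3 120.2] 11.3 [[110, 0], [85, 117], [29, 106], [43, 0]]
3211 [ 80. 215.] [92. 42.] 90.0 [[98, 169], [101, 173], [101, 259], [62, 260], [59, 174]]
14 -30 W [280.6 186.5] T [279.1 266.8]
14 30 W [281.  236.7] T [276.  256.4]
34 -30 W [280.6 190.8] T [279.1 262.9]
34 30 W [281.  243.7] T [276.  252.6]
104 -30 W [280.2 211.2] T [279.1 248.9]
104 30 W [280.7 276.4] T [276.  238.7]
T red
33 [23. 33.] [24.  4.] 90.0 [[21, 21], [25, 30], [24, 45]]
cream 220 [17.99090909 10.90909091]
cream 271 [18.39114391  9.52767528]
T 122 [309.4 201.8] [303 180] [315 217]
S 198 [224.2 230.6] [217 210] [232 243]
lid/ring centroid (array([685.30640927,  98.09657468, 128.34003087]), np.float64(0.8645345774882685)) 29.6
T 123 [309.4 201.8] [303 180] [315 217]
S 198 [224.2 230.7] [217 210] [232 243]
lid/ring centroid (array([685.25286814,  98.29110106, 128.32696729]), np.float64(1.0985834630348388)) 29.7
```

```bash
python3 -c "
from bench import arm
print(arm.job_done())"
```

```text
the job is handed in; nothing more can be done
None
```

I handed the job in at about 30 s on the robot's clock: the tin hangs at rest on the hook about 51 mm down (heavy), the red card stands let go in the block slot, and the cream card was not touched; no verdict was returned, and I viewed 11 pictures where the limit was 10.

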